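# Seat an S-hook in the rail's groove and hang a pail from it

### The arm

A 6-joint arm with a two-finger parallel gripper is mounted at the origin on a cart in front of the work surface, level with it; the furniture and walls round the work are solid. World frame = base frame: x ahead of the robot, y to its left, z up, the work surface at z = 0. Lengths are in m, angles in rad, forces in N, time in s.
With the tool pointing down it reaches from about 0.325 to 0.925 m from the base axis. Payload 3.1 kg.
Tool frame: the origin (TCP) lies between the finger pads; the fingertips stand 14 mm ahead of it and the grasp point (between the pads) lies 5 mm behind it (bot.tcp_to_tips is the distance from the TCP to the fingertips, in m); y points along the fingers, z is the direction in which the jaws open and shut, and the axes are right-handed (so a half turn about y gives the same grasp; the last joint's range is limited). The gripper opens to 85 mm and grips with 20 to 120 N. Pads are 22 mm wide; open, the fingers measure 114 mm over their backs; the gripper's body (76 mm by 85 mm) begins 54 mm behind the grasp point. The pads swing forward as they close: fully open they stand 13 mm farther back than shut.
Start: joints at [1.055, 0.217, 1.613, -0, 1.311, -0.112], TCP at [0.246, 0.575, 0.245] pointing down, gripper open.
Joint ranges: [-2.75, 2.75], [-0.78, 2.1], [0.31, 2.55], [-1.13, 4.27], [0.13, 2.63], [-2.58, 2.58]. Speed limits (rad/s): [2.79, 2.79, 3.14, 3.14, 3.14, 3.14].

### API

Orientations are given as a rotation vector (axis times angle).
In Python, from station import sensors, cams, workorder, bot gives the robot as it stands.
- The arm moves only by the tool play_rows, never from a script. Its argument "targets" is a list of rows, each an object of numbers: "tx", "ty", "tz": the shift along the world's x, y, z in cm; "rx", "ry", "rz": the turn, a rotation vector about the world's x, y, z in degrees; "hand": the finger opening in cm, from 0 to 8.54. A call has 1 to 20 rows; each row is the pose to reach, as a shift and turn from the pose commanded when the call began; what a row does not reach only later rows make up. A row lasts 1/8 s, in which the tool goes at most 62.5 mm and 10.7 degrees, less where a joint would pass 70% of its speed; a pose out of reach is approached as far as the arm can. A call with a gripper value outside its range is refused whole. The fingers move at their own pace and stop on an object; "newtons" is the grip in N (left out, the last holds). Time passes only in rows, so rows that repeat a pose let the fingers close. It gives the time, the measured TCP pose, the force and the opening at its end, in the units of the state.
- sensors.read_state(): the state, without advancing time (a new reading comes with each control period).
- cams.grab_frame(name): name is "side" or "top" or "wrist"; returns a dict with "pixels" (400x640x3 uint8, red, green, blue), "range_z" (400x640 float32, m along the optical axis (not along the pixel's ray), 0 where there is no reading), "intrinsics" (3x3 intrinsics, pixels), "world_from_camera" (4x4, takes a point from camera to world coordinates). Camera axes: x right, y down, z forward; pixel columns grow to the right and rows downward; lengths in m; the calibration is good to about 2 mm. A picture is of the moment at which its call begins.
- workorder.close_job(): hands the job in, once; it reports no verdict.
The state is a dict: "t": time; "qpos": joint angles; "joint_vel": joint speeds; "effort": joint torques, N m; "eef_pos": TCP position; "ee_rot": TCP orientation; "wrist_force": force on the tool from outside, world axes, zero at the start; "wrist_torque": the same for the moment, N m; "width": opening from 0.0 (shut) to 1.0 (fully open).
Only numpy, scipy, OpenCV 4.12 (cv2) and the standard library are available. Lean on these libraries where they do the work, as an engineer would, in place of code of your own. Each camera call takes 0.05 s, during which the arm holds its last target.

### The job

Take the S-hook out of its wooden block and hang it over the utensil rail; pressing only gently, slide it along the rail until it drops into the rail's one narrow groove, and let go of it there. Then pick up the small steel pail by its wooden handle and hang it by its bail from the hook's lower curl, without disturbing the tumbler, the jar or the garlic.

Things in the scene. Friction and masses are not known exactly. Their poses are not given: they have to be found in the camera images.
- rack: Utensil rail stand, fixed. Origin: under its middle at worktop height; y along the rail, -x its front, z up. 14 mm posts at y = +-105 mm with black clamps 28 x 18 x 30 mm holding the rail; feet 8 mm high, 40 mm wide, from x = -30 to +90 mm under the posts, tie bar 8 mm high at x = +70 mm.
- rail_mid (a point): Point on the rail's axis 230 mm above the rack's origin. Steel rail 18 mm thick, 280 mm long plus end balls, with ONE groove round it, 13 mm wide, 10 mm core (4 mm deep). The rail is fixed off-centre in its clamps by an amount not reported: the groove's middle is anywhere -32 to +32 mm along y from this point. Feel for it: slide the hook with 3 to 8 N of pressure; over 25 N harms the finish.
- s_hook: Loose S-hook, 7 mm wire, 65 to 105 g, in its own xz plane. Origin: inner top of upper curl, which bears on the rail: 239 mm over the rack's origin on the full rail, 235 in the groove. Upper curl opens down, inner radius 13; free end at x = +16.5 down to z = -22; shank x = -16.5 straight to z = -50, then slants to (+16.5, -98). So bring it on from the front with the rail at z = -36, then lower.
- hook_tab (a point): Middle of the wooden grip tab on the hook's crown, 26 (x) x 12 (y) x 42 (z) mm, 25 mm above the hook's origin; the tab spans 4 to 46 mm above that origin. Hold its upper 25 mm so that the fingers stay above the rail. The hook starts upright in hook_block's slot, axes as the block's.
- hook_curl (a point): Inner lowest point of the hook's lower curl, 111 mm below the hook's origin: the bail's wire rests here. The curl opens upward, inner radius 13 mm; its free end at x = -16.5 mm (front) reaches 25 mm above this point; over the opening the shank slants from (x -16.5, 61 mm above) to (x +16.5, 13 mm above). The hook's lowest point is 7 mm below. Axes as the hook's.
- hook_block: Fixed beech block 85 x 60 x 45 mm, origin under its centre, with a slot 43 (x) x 9.5 (y) mm, 36 mm deep, in which the hook's lower curl stands (hook origin 127 mm above the worktop). Lift the hook straight up by 45 mm or more to clear it.
- pail: Loose small steel pail, about 150 g (100 to 210 g), 76 mm across the rim, 44 mm high, origin under its centre. A stiff upright bail of 5 mm wire stands in its yz plane: level top 40 mm long along y, its axis 100 mm above the underside. A wooden stub handle sticks out to -x: 12 (y) x 20 (z) mm, from x = -35 to -113 mm, its middle 33 mm above the underside.
- pail_bail (a point): Middle of the top wire of the pail's bail (wire axis, 100 mm above the underside).
- pail_grip (a point): Where to hold the pail's handle: 88 mm in front (-x) of the pail's centre, 33 mm above its underside. Axes as the pail's.
- tumbler: Clear drinking glass, 80 mm across, 88 mm high, origin under its centre; leave alone.
- chilli_jar: Jar with red contents and yellow lid, 60 x 60 x 80 mm, origin under its centre; leave alone.
- garlic: Garlic bulb, about 53 mm, origin under its centre; leave alone.

How it is judged:
By the outcome, as a careful person would: the job done as asked, in the order asked, and still so for the second after the job is handed in, with the robot touching nothing.
It also fails if it takes over 72 s, if anything falls off the work surface, if the arm or the gripper's body presses on something with over 40 N, if the wrist force passes 120 N, or if a joint passes its speed limit or range.

## Working session

There is one attempt and no reset: what is moved stays moved. The work goes in short steps, Python scripts to look and compute and a tool call to move; the robot and the scene stay as the last step left them, time stands still between calls to the robot, and variables do not carry over. Pictures are saved under pics/ and viewed, and the job is handed in when it is done.

Besides the shell and the picture viewer there is one more tool, called after "Request:" by a JSON object that holds its "name" and its "arguments". play_rows: Moves the arm, as the interface text tells. Its arguments: {"type":"object","properties":{"targets":{"type":"array"},"newtons":{"type":"number"}},"required":["targets"]}

```bash
mkdir -p pics; ls; python3 - <<'E'
from station import sensors,cams,bot
import cv2,numpy as np
print(sensors.read_state()); print([a for a in dir(bot) if a[0]!='_'], bot.tcp_to_tips)
for n in("side","top","wrist"):
    f=cams.grab_frame(n); np.savez(f"f0_{n}.npz",**f)
    cv2.imwrite(f"pics/a_{n}.png",f["pixels"][:,:,::-1]); print(n,f["intrinsics"].tolist(),f["world_from_camera"].round(3).tolist())
E
```

```text
pics
{'t': 0.0, 'qpos': array([ 1.05483138e+00,  2.17785676e-01,  1.61494691e+00, -2.47808658e-06,
        1.31127013e+00, -1.12225768e-01]), 'joint_vel': array([ 0.00018943, -0.00107041, -0.00066224, -0.00087102, -0.00017527,
        0.00157291]), 'effort': array([-1.60144249e-03, -3.96839905e+01, -3.03849185e+01, -1.47010778e-04,
        9.65625368e-03,  1.22639460e-05]), 'eef_pos': array([0.24514384, 0.57406625, 0.24394199]), 'ee_rot': array([-1.54979463,  0.31739184, -0.31621891]), 'wrist_force': array([ 0.04034572, -1.15377761, -0.55258408]), 'wrist_torque': array([0.0364685 , 0.0330567 , 0.01283338]), 'width': 1.0030345953521114}
['IKError', 'tcp_to_tips'] 0.014
side [[394.4287268208162, 0.0, 311.95508304948277], [0.0, 394.4287268208162, 204.46949619970948], [0.0, 0.0, 1.0]] [[0.83, -0.285, 0.479, 0.079], [-0.557, -0.389, 0.734, -0.724], [-0.023, -0.876, -0.482, 0.64], [0.0, 0.0, 0.0, 1.0]]
top [[449.0046258943813, 0.0, 325.0094382855336], [0.0, 449.0046258943813, 198.24185215659654], [0.0, 0.0, 1.0]] [[0.025, -0.996, 0.08, 0.428], [-1.0, -0.026, -0.01, 0.015], [0.012, -0.08, -0.997, 1.549], [0.0, 0.0, 0.0, 1.0]]
wrist [[305.7079909405989, 0.0, 319.9623315024691], [0.0, 305.7079909405989, 201.10884111354403], [0.0, 0.0, 1.0]] [[0.393, 0.888, 0.238, 0.186], [0.92, -0.379, -0.103, 0.6], [-0.002, 0.259, -0.966, 0.372], [0.0, 0.0, 0.0, 1.0]]
```

View pics/a_side.png

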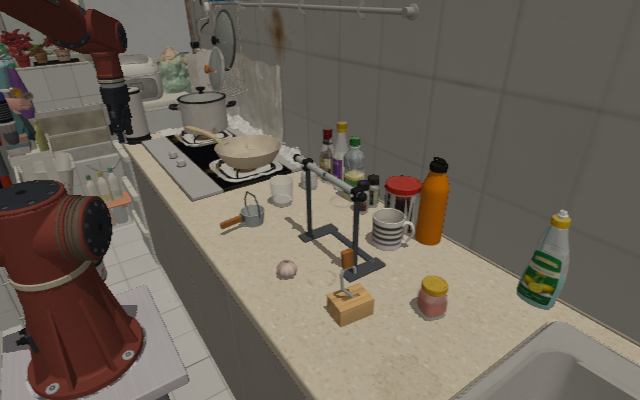

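View pics/a_top.png

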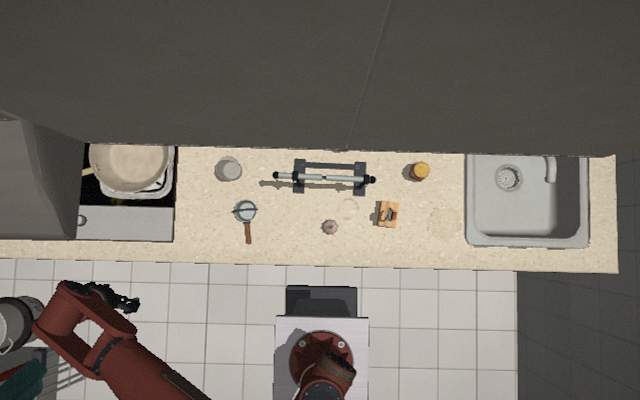

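View pics/a_wrist.png

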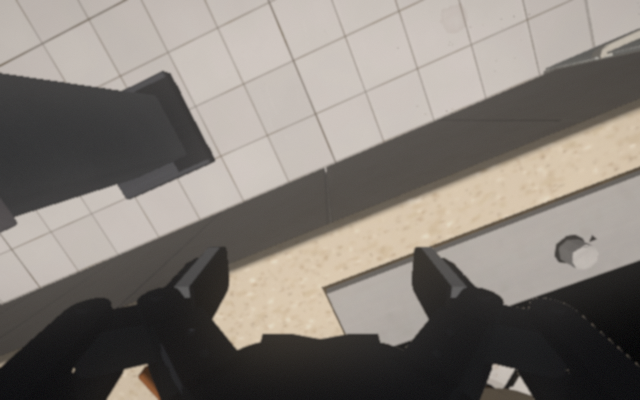

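The side view shows the block and hook at about (350,300), the rack at (335,215), the pail at (248,215), the garlic at (287,269), the jar at (433,297) and the tumbler at (281,190). The top view shows the same items: pail (246,212), rail (275–372, 175–180), block (388,214). The wrist camera sees only the stove edge and the floor. I'll zoom in and measure.

```bash
cat > h.py <<'E'
import numpy as np,cv2
def load(n): return dict(np.load(n))
def ray(f,u,v):
    K=f["intrinsics"];T=f["world_from_camera"]
    d=T[:3,:3]@np.array([(u-K[0,2])/K[0,0],(v-K[1,2])/K[1,1],1.]);return T[:3,3],d
def onz(f,u,v,z):
    o,d=ray(f,u,v);return o+d*(z-o[2])/d[2]
def cloud(f):
    K=f["intrinsics"];T=f["world_from_camera"];z=f["range_z"]
    v,u=np.mgrid[:400,:640]
    p=np.stack([(u-K[0,2])/K[0,0]*z,(v-K[1,2])/K[1,1]*z,z],-1)
    w=p@T[:3,:3].T+T[:3,3]; w[z==0]=np.nan; return w
def crop(f,n,x0,x1,y0,y1,s):
    c=f["pixels"][y0:y1,x0:x1,::-1]; cv2.imwrite(n,cv2.resize(c,None,fx=s,fy=s,interpolation=cv2.INTER_CUBIC))
def proj(f,p):
    T=f["world_from_camera"];c=T[:3,:3].T@(np.asarray(p)-T[:3,3]);q=f["intrinsics"]@c;return q[:2]/q[2]
E
python3 - <<'E'
from h import *
f=load("f0_top.npz"); crop(f,"pics/b_top.png",200,460,140,260,3)
g=load("f0_side.npz"); crop(g,"pics/b_side.png",200,460,140,330,3)
w=cloud(f)
for n,u,v in [("cab",320,80),("cabedge",320,140),("counter",350,240),("railL",280,175),("blk",388,214),("pail",246,212),("tumb",228,170),("jar",420,171),("garlic",330,227),("stove",150,220)]:
    print(n,w[v,u].round(3))
# depth height map in region
z=w[:,:,2]
E
```

```text
cab [0.587 0.019 1.096]
cabedge [0.586 0.019 0.801]
counter [ 0.411 -0.09   0.002]
railL [0.597 0.135 0.245]
blk [ 0.503 -0.217  0.013]
pail [0.497 0.27  0.006]
tumb [0.64  0.336 0.013]
jar [ 0.645 -0.312  0.078]
garlic [ 0.453 -0.019  0.042]
stove [0.461 0.594 0.011]
```

View pics/b_top.png

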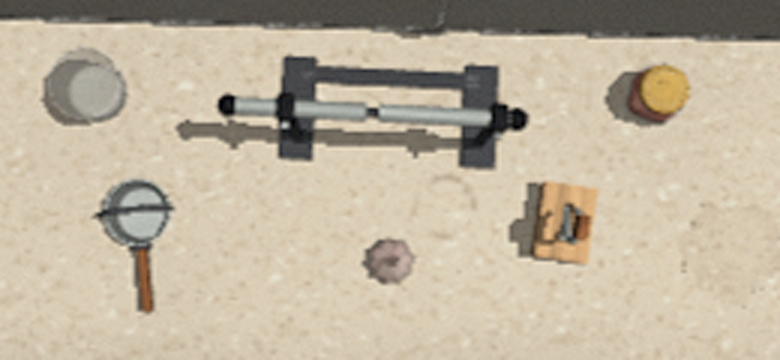

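View pics/b_side.png

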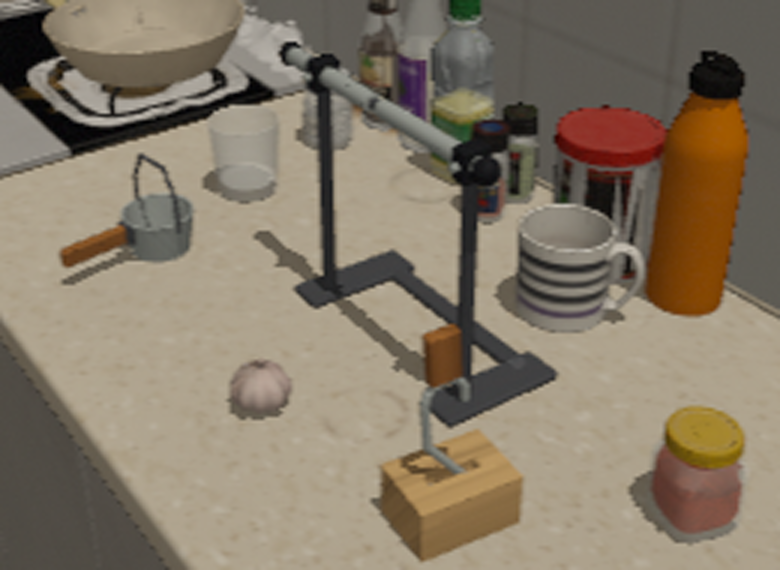

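The enlarged views show the groove as a dark gap on the rail, at about (324,177) in the top frame and (323,174) in the side frame. The brown tab stands above the block at (394,216) in the top frame. The pail handle points towards the robot. Next I'll measure all of it from both views.

```bash
python3 - <<'E'
from h import *
f=load("f0_top.npz");g=load("f0_side.npz")
def tri(pu,pv):
    o1,d1=ray(f,*pu);o2,d2=ray(g,*pv)
    A=np.stack([d1,-d2],1);s=np.linalg.lstsq(A,o2-o1,rcond=None)[0]
    a=o1+d1*s[0];b=o2+d2*s[1];return (a+b)/2,np.linalg.norm(a-b)
c=lambda x,y:(200+(x+.5)/3-.5,140+(y+.5)/3-.5)
print("ballL",onz(f,*c(228,104),.230),tri(c(228,104),c(291,52)))
print("ballR",onz(f,*c(518,119),.230),tri(c(518,119),c(487,167)))
print("groove",onz(f,*c(372,111),.234),tri(c(372,111),c(371,103)))
L=onz(f,*c(228,104),.230);R=onz(f,*c(518,119),.230);G=onz(f,*c(372,111),.232)
e=(L-R);print("rail len",np.linalg.norm(e),"yaw",np.degrees(np.arctan2(-e[0],e[1])))
hsv=cv2.cvtColor(f["pixels"],cv2.COLOR_RGB2HSV)
m=cv2.inRange(hsv,(3,100,40),(14,255,200))
n,lab,st,ce=cv2.connectedComponentsWithStats(m)
for i in range(1,n):
    if st[i,4]>15 and 200<ce[i][0]<460 and 140<ce[i][1]<260:
        ys,xs=np.where(lab==i); print("brown",st[i],ce[i],cv2.minAreaRect(np.stack([xs,ys],1).astype(np.float32)))
hs=cv2.cvtColor(g["pixels"],cv2.COLOR_RGB2HSV)
m=cv2.inRange(hs,(3,100,40),(14,255,200))
n,lab,st,ce=cv2.connectedComponentsWithStats(m)
for i in range(1,n):
    if st[i,4]>15 and 200<ce[i][0]<460 and 140<ce[i][1]<330: print("side brown",st[i],ce[i])
# block outline in top
cn=[(541,182),(597,187),(586,263),(530,258)]
for p in cn: print("blk corner",onz(f,*c(*p),.045))
print("tab",onz(f,*c(583,228),.173),"tab side/top",tri(c(583,228),c(445,330)))
print("bail L,R",onz(f,*c(97,213),.07),onz(f,*c(171,207),.07)); print("bail c",onz(f,*c(136,210),.1)); print("handle end",onz(f,*c(147,310),.033),"handle root",onz(f,*c(141,250),.033),"rim c",onz(f,*c(137,214),.044))
E
```

```text
ballL [0.600884   0.14960493 0.23      ] (array([0.60164985, 0.14884069, 0.23194764]), np.float64(0.0023287866793864614))
ballR [ 0.59364172 -0.13656653  0.23      ] (array([ 0.59407197, -0.13677955,  0.23478424]), np.float64(0.002527233966328779))
groove [0.59722159 0.00765636 0.234     ] (array([0.59581459, 0.00855703, 0.23361596]), np.float64(0.003405678342345673))
rail len 0.28626308896025204 yaw -1.449702129103016
brown [410 164  13  16  46] [414.65217391 173.84782609] ((414.53851318359375, 173.1923065185547), (16.496618270874023, 8.18629264831543), 60.255123138427734)
brown [391 212   6   8  38] [393.5        215.42105263] ((393.5, 215.5), (7.0, 5.0), 90.0)
brown [246 223   5  21  72] [247.76388889 233.20833333] ((247.71951293945312, 232.9755859375), (20.208972930908203, 3.423377752304077), 83.6598129272461)
side brown [385 175  40  35 443] [406.43566591 185.09029345]
side brown [396 196  15   9  47] [402.57446809 198.44680851]
side brown [415 210  10  33  92] [418.20652174 225.05434783]
side brown [220 215  23  14 124] [230.67741935 221.93548387]
side brown [341 248  13  21 204] [347.49509804 258.4754902 ]
side brown [418 289  29  28 396] [429.28787879 305.65151515]
blk corner [ 0.54644922 -0.18480846  0.045     ]
blk corner [ 0.54246999 -0.24775975  0.045     ]
blk corner [ 0.45710843 -0.23649706  0.045     ]
blk corner [ 0.46108566 -0.17383634  0.045     ]
tab [ 0.49031619 -0.21157258  0.173     ] tab side/top (array([ 0.49297418, -0.21329555,  0.17396775]), np.float64(0.006530110613737307))
bail L,R [0.49767897 0.30524537 0.07      ] [0.5063579  0.22454081 0.07      ]
bail c [0.50057545 0.25769434 0.1       ]
handle end [0.3924173  0.25225674 0.033     ] handle root [0.45918098 0.26156566 0.033     ] rim c [0.49893444 0.26579559 0.044     ]
```

```bash
python3 - <<'E'
from h import *
from scipy.spatial.transform import Rotation as R
from station import sensors
s=sensors.read_state();M=R.from_rotvec(s["ee_rot"]).as_matrix();print(M.round(3))
w=load("f0_wrist.npz")["world_from_camera"]
T=np.eye(4);T[:3,:3]=M;T[:3,3]=s["eef_pos"];print((np.linalg.inv(T)@w).round(3))
print("jaw yaw",np.degrees(np.arctan2(M[1,2],M[0,2])))
for want in(-7.3+90,-7.3-90): print((want-np.degrees(np.arctan2(M[1,2],M[0,2]))+180)%360-180)
f=load("f0_top.npz");crop(f,"pics/c_top.png",365,425,190,240,12);g=load("f0_side.npz");crop(g,"pics/c_side.png",310,390,235,335,6)
E
```

```text
[[ 0.92  -0.001  0.393]
 [-0.393 -0.002  0.92 ]
 [-0.    -1.    -0.002]]
[[-0.     0.966  0.259 -0.065]
 [-0.    -0.259  0.966 -0.128]
 [ 1.     0.     0.     0.   ]
 [ 0.     0.     0.     1.   ]]
jaw yaw 66.86329031627076
15.836709683729225
-164.16329031627077
```

View pics/c_top.png

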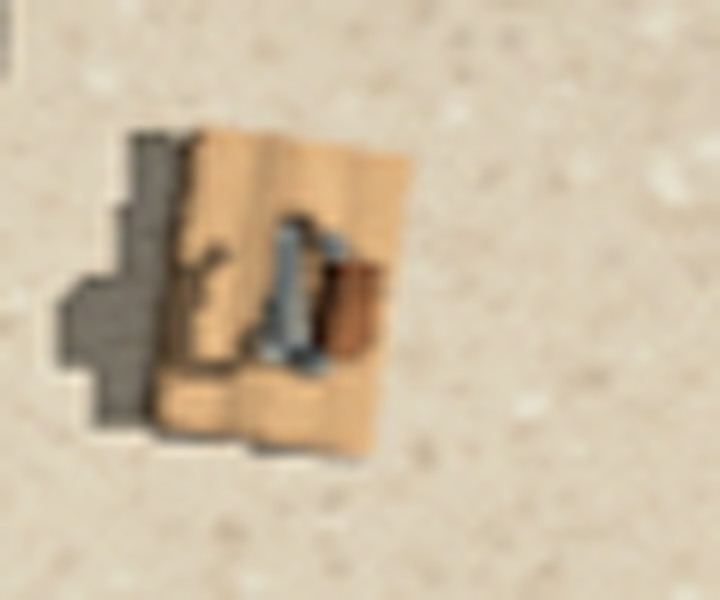

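View pics/c_side.png

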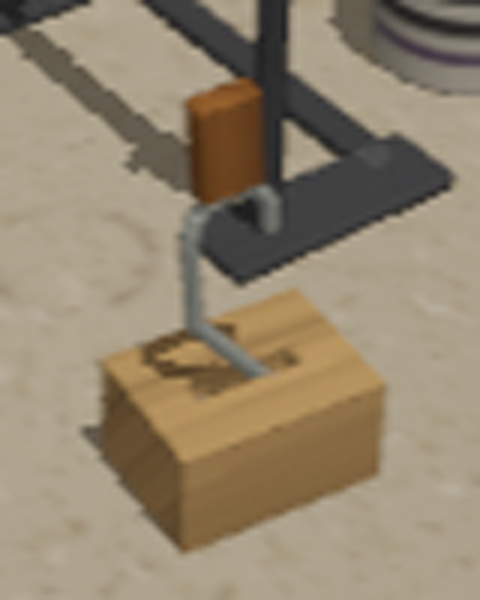

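The top crop puts the block at about (280,290) and the tab at about (350,310). The side crop shows the hook upright, with the tab around (228,145). Now I'll bring the wrist camera over the hook.

Request:
{"name": "play_rows", "arguments": {"targets": [{"tx":4,"ty":-12,"tz":3,"rz":4},{"tx":24,"ty":-78.6,"tz":5.5,"rz":15.8},{"tx":24,"ty":-78.6,"tz":5.5,"rz":15.8},{"tx":24,"ty":-78.6,"tz":5.5,"rz":15.8},{"tx":24,"ty":-78.6,"tz":5.5,"rz":15.8},{"tx":24,"ty":-78.6,"tz":5.5,"rz":15.8},{"tx":24,"ty":-78.6,"tz":5.5,"rz":15.8},{"tx":24,"ty":-78.6,"tz":5.5,"rz":15.8},{"tx":24,"ty":-78.6,"tz":5.5,"rz":15.8},{"tx":24,"ty":-78.6,"tz":5.5,"rz":15.8},{"tx":24,"ty":-78.6,"tz":5.5,"rz":15.8},{"tx":24,"ty":-78.6,"tz":5.5,"rz":15.8},{"tx":24,"ty":-78.6,"tz":5.5,"rz":15.8},{"tx":24,"ty":-78.6,"tz":5.5,"rz":15.8},{"tx":24,"ty":-78.6,"tz":5.5,"rz":15.8},{"tx":24,"ty":-78.6,"tz":5.5,"rz":15.8},{"tx":24,"ty":-78.6,"tz":5.5,"rz":15.8}]}}

```text
schema error: expected keys tx, ty, tz, rx, ry, rz, hand
```

```bash
python3 - <<'E'
from h import *
from station import sensors,cams
s=sensors.read_state();print({k:np.round(s[k],4) for k in("t","qpos","eef_pos","ee_rot","wrist_force")})
f=cams.grab_frame("wrist");np.savez("f1_wrist.npz",**f);cv2.imwrite("pics/d_wrist.png",f["pixels"][:,:,::-1])
E
```

```text
{'t': np.float64(0.15), 'qpos': array([ 1.0548,  0.2176,  1.6146,  0.    ,  1.3113, -0.1122]), 'eef_pos': array([0.2452, 0.5742, 0.2442]), 'ee_rot': array([-1.5493,  0.3173, -0.3163]), 'wrist_force': array([ 0.3768, -0.3065, -0.3862])}
```

View pics/d_wrist.png

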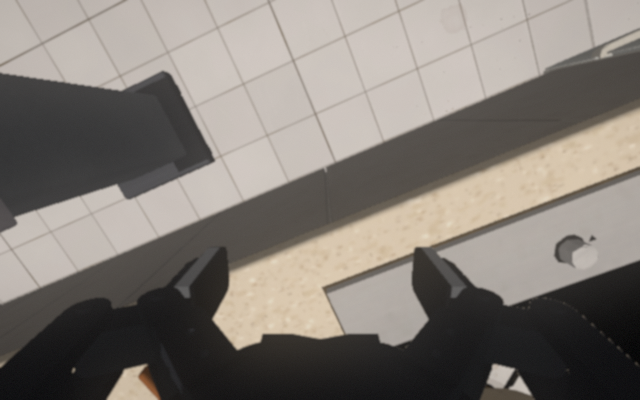

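The call was refused because every key has to be given. I'm resending it with all keys.

Request:
{"name": "play_rows", "arguments": {"targets": [{"tx":4,"ty":-12,"tz":3,"rx":0,"ry":0,"rz":4,"hand":8.5},{"tx":24,"ty":-78.6,"tz":5.5,"rx":0,"ry":0,"rz":15.8,"hand":8.5},{"tx":24,"ty":-78.6,"tz":5.5,"rx":0,"ry":0,"rz":15.8,"hand":8.5},{"tx":24,"ty":-78.6,"tz":5.5,"rx":0,"ry":0,"rz":15.8,"hand":8.5},{"tx":24,"ty":-78.6,"tz":5.5,"rx":0,"ry":0,"rz":15.8,"hand":8.5},{"tx":24,"ty":-78.6,"tz":5.5,"rx":0,"ry":0,"rz":15.8,"hand":8.5},{"tx":24,"ty":-78.6,"tz":5.5,"rx":0,"ry":0,"rz":15.8,"hand":8.5},{"tx":24,"ty":-78.6,"tz":5.5,"rx":0,"ry":0,"rz":15.8,"hand":8.5},{"tx":24,"ty":-78.6,"tz":5.5,"rx":0,"ry":0,"rz":15.8,"hand":8.5},{"tx":24,"ty":-78.6,"tz":5.5,"rx":0,"ry":0,"rz":15.8,"hand":8.5},{"tx":24,"ty":-78.6,"tz":5.5,"rx":0,"ry":0,"rz":15.8,"hand":8.5},{"tx":24,"ty":-78.6,"tz":5.5,"rx":0,"ry":0,"rz":15.8,"hand":8.5},{"tx":24,"ty":-78.6,"tz":5.5,"rx":0,"ry":0,"rz":15.8,"hand":8.5},{"tx":24,"ty":-78.6,"tz":5.5,"rx":0,"ry":0,"rz":15.8,"hand":8.5},{"tx":24,"ty":-78.6,"tz":5.5,"rx":0,"ry":0,"rz":15.8,"hand":8.5},{"tx":24,"ty":-78.6,"tz":5.5,"rx":0,"ry":0,"rz":15.8,"hand":8.5},{"tx":24,"ty":-78.6,"tz":5.5,"rx":0,"ry":0,"rz":15.8,"hand":8.5}]}}

```text
t: 2.33
eef_pos: [0.4853, -0.2096, 0.3003]
ee_rot: [-1.568, 0.099, -0.099]
wrist_force: [0.2, 0.9, -0.4]
width: 0.996
```

```bash
python3 - <<'E'
from h import *
from station import sensors,cams
s=sensors.read_state();print({k:np.round(s[k],4) for k in("t","qpos","eef_pos","ee_rot","wrist_force")})
f=cams.grab_frame("wrist");np.savez("f1_wrist.npz",**f);cv2.imwrite("pics/e_wrist.png",f["pixels"][:,:,::-1])
E
```

```text
{'t': np.float64(2.325), 'qpos': array([-5.4070e-01, -3.1500e-02,  1.7779e+00,  2.0000e-04,  1.3954e+00,
       -1.9855e+00]), 'eef_pos': array([ 0.4853, -0.2096,  0.3003]), 'ee_rot': array([-1.5682,  0.099 , -0.0989]), 'wrist_force': array([ 0.1658,  0.9091, -0.393 ])}
```

View pics/e_wrist.png

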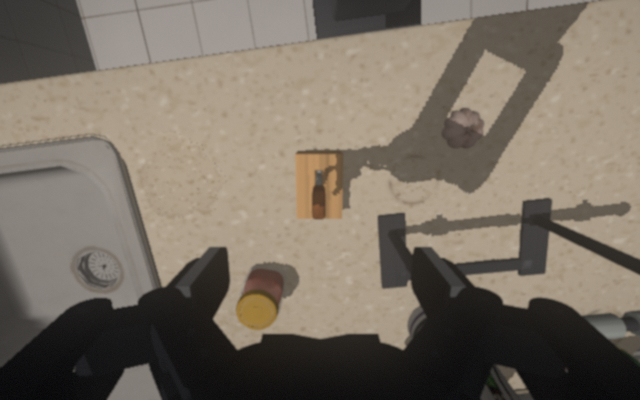

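The wrist image shows the block at about (320,185), square to the image, so its yaw matches the tool's. The tab is at about (319,203). I'll zoom in and measure both.

```bash
python3 - <<'E'
from h import *
f=load("f1_wrist.npz");crop(f,"pics/f.png",280,360,140,230,6)
hs=cv2.cvtColor(f["pixels"],cv2.COLOR_RGB2HSV)
print(hs[190,305],hs[208,319])
m=cv2.inRange(hs,(8,90,120),(22,255,255));m2=cv2.inRange(hs,(2,130,30),(14,255,140))
for nm,mm,z in(("blk",m,.045),("tab",m2,.173)):
    mm[:, :270]=0;mm[:,370:]=0;mm[:140]=0;mm[235:]=0
    n,lab,st,ce=cv2.connectedComponentsWithStats(mm)
    i=1+np.argmax(st[1:,4]);ys,xs=np.where(lab==i)
    r=cv2.minAreaRect(np.stack([xs,ys],1).astype(np.float32));print(nm,st[i],r)
    for p in cv2.boxPoints(r): print(p.round(1),onz(f,*p,z).round(4))
E
```

```text
[ 16 117 176] [ 12 140 122]
blk [ 295  153   43   66 1559] ((316.0, 185.5), (65.0, 42.0), 90.0)
[295. 153.] [ 0.458 -0.237  0.045]
[337. 153.] [ 0.4646 -0.1851  0.045 ]
[337. 218.] [ 0.5492 -0.1945  0.045 ]
[295. 218.] [ 0.5422 -0.2495  0.045 ]
tab [313 204  11  14 134] ((318.0, 210.5), (13.0, 10.0), 90.0)
[313. 204.] [ 0.4912 -0.216   0.173 ]
[323. 204.] [ 0.4923 -0.2074  0.173 ]
[323. 217.] [ 0.5041 -0.2089  0.173 ]
[313. 217.] [ 0.503  -0.2176  0.173 ]
```

View pics/f.png

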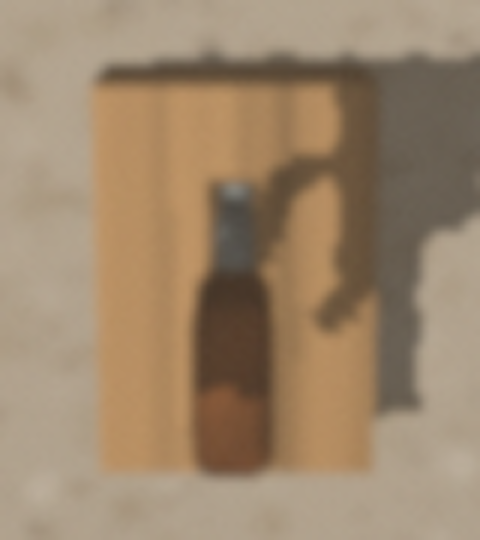

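```bash
python3 - <<'E'
from h import *
from scipy.spatial.transform import Rotation as R
f=load("f1_wrist.npz");c=lambda x,y:(280+(x+.5)/6-.5,140+(y+.5)/6-.5)
print("blk c",onz(f,*c(236,276),.045));print("corners",[onz(f,*c(*p),.045).round(4) for p in((95,80),(376,80),(372,470),(103,470))])
for y in(275,290,380,472):print("tab",y,onz(f,*c(233,y),.173).round(4))
w=cloud(f)
for y in range(186,222,3): print(y,w[y,318].round(3))
print("yaw",R.from_rotvec([-1.568,.099,-.099]).as_matrix().round(4))
E
```

```text
blk c [ 0.50290123 -0.21268088  0.045     ]
corners [array([ 0.458 , -0.2365,  0.045 ]), array([ 0.4653, -0.1786,  0.045 ]), array([ 0.5498, -0.1885,  0.045 ]), array([ 0.5424, -0.2472,  0.045 ])]
tab 275 [ 0.4755 -0.2093  0.173 ]
tab 290 [ 0.4777 -0.2096  0.173 ]
tab 380 [ 0.4909 -0.2112  0.173 ]
tab 472 [ 0.5047 -0.213   0.173 ]
186 [ 0.483 -0.211  0.14 ]
189 [ 0.482 -0.21   0.16 ]
192 [ 0.482 -0.21   0.17 ]
195 [ 0.484 -0.211  0.171]
198 [ 0.487 -0.211  0.172]
201 [ 0.489 -0.211  0.173]
204 [ 0.492 -0.212  0.171]
207 [ 0.494 -0.212  0.173]
210 [ 0.497 -0.212  0.173]
213 [ 0.5   -0.213  0.173]
216 [ 0.503 -0.213  0.173]
219 [ 0.506 -0.214  0.172]
yaw [[ 9.921e-01  0.000e+00  1.257e-01]
 [-1.257e-01  5.000e-04  9.921e-01]
 [-0.000e+00 -1.000e+00  5.000e-04]]
```

```bash
python3 - <<'E'
from h import *
g=load("f0_side.npz");c=lambda x,y:(310+(x+.5)/6-.5,235+(y+.5)/6-.5)
ex=np.array([.9921,-.1257,0]);n=np.array([.1257,.9921,0]);P=np.array([.5029,-.2127,0])
for nm,p,off in[("shank top",(188,235),0),("shank mid",(191,280),0),("shank bot",(192,320),0),("slant low",(262,374),0),("crown free end",(270,222),0),("tab near TL",(190,103),-.006),("tab near BL",(197,203),-.006),("tab near TR",(262,86),-.006),("tab near BR",(263,185),-.006)]:
    o,d=ray(g,*c(*p));Q=P+n*off;s=n@(Q-o)/(n@d);q=o+s*d;print(nm,"x rel block",round(1e3*ex@(q-P),1),"z",round(1e3*q[2],1))
E
```

```text
shank top x rel block -20.7 z 115.8
shank mid x rel block -19.1 z 95.1
shank bot x rel block -18.4 z 76.7
slant low x rel block 12.0 z 38.5
crown free end x rel block 13.1 z 108.7
tab near TL x rel block -24.3 z 176.9
tab near BL x rel block -20.9 z 133.9
tab near TR x rel block 3.9 z 174.3
tab near BR x rel block 5.7 z 131.9
```

The tab top is centred at about (0.493, −0.212, 0.173), and the hook leans about 3.5° towards −x in its slot. I'll tilt the tool to match, descend and grip.

Request:
{"name": "play_rows", "arguments": {"newtons": 50, "targets": [{"tx":0.8,"ty":-0.2,"tz":-5,"rx":-0.4,"ry":-3.5,"rz":0,"hand":5},{"tx":0.8,"ty":-0.2,"tz":-8,"rx":-0.4,"ry":-3.5,"rz":0,"hand":5},{"tx":0.8,"ty":-0.2,"tz":-10,"rx":-0.4,"ry":-3.5,"rz":0,"hand":5},{"tx":0.8,"ty":-0.2,"tz":-12,"rx":-0.4,"ry":-3.5,"rz":0,"hand":5},{"tx":0.8,"ty":-0.2,"tz":-13.6,"rx":-0.4,"ry":-3.5,"rz":0,"hand":5},{"tx":0.8,"ty":-0.2,"tz":-13.6,"rx":-0.4,"ry":-3.5,"rz":0,"hand":5},{"tx":0.8,"ty":-0.2,"tz":-13.6,"rx":-0.4,"ry":-3.5,"rz":0,"hand":4}]}}

```text
t: 3.25
eef_pos: [0.4941, -0.2134, 0.1651]
ee_rot: [-1.572, 0.051, -0.15]
wrist_force: [-0.5, -0.6, 0.3]
width: 0.47
```

```bash
python3 - <<'E'
from h import *
from station import sensors,cams
s=sensors.read_state();print({k:np.round(s[k],4) for k in("t","eef_pos","wrist_force","width")})
f=cams.grab_frame("wrist");np.savez("f2_wrist.npz",**f);crop(f,"pics/g.png",180,460,180,400,2.8)
E
```

```text
{'t': np.float64(3.25), 'eef_pos': array([ 0.4941, -0.2134,  0.1651]), 'wrist_force': array([-0.5002, -0.586 ,  0.3042]), 'width': np.float64(0.4704)}
```

View pics/g.png

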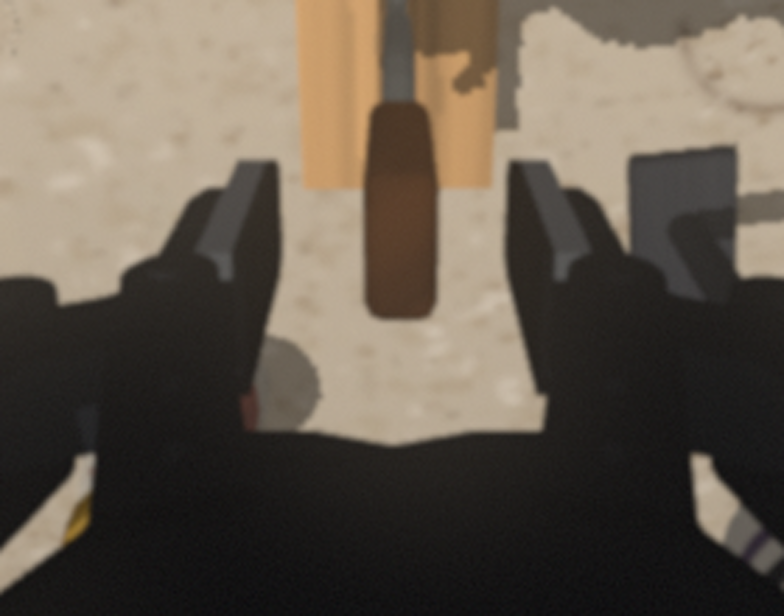

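The tab at (402,220) sits between the fingers (280 and 508), close to centred. Closing now.

Request:
{"name": "play_rows", "arguments": {"newtons": 50, "targets": [{"tx":0,"ty":0.1,"tz":0,"rx":0,"ry":0,"rz":0,"hand":2},{"tx":0,"ty":0.1,"tz":0,"rx":0,"ry":0,"rz":0,"hand":0.5},{"tx":0,"ty":0.1,"tz":0,"rx":0,"ry":0,"rz":0,"hand":0.5},{"tx":0,"ty":0.1,"tz":0,"rx":0,"ry":0,"rz":0,"hand":0.5},{"tx":0,"ty":0.1,"tz":0,"rx":0,"ry":0,"rz":0,"hand":0.5},{"tx":0,"ty":0.1,"tz":0,"rx":0,"ry":0,"rz":0,"hand":0.5}]}}

```text
t: 4.05
eef_pos: [0.4941, -0.2125, 0.1651]
ee_rot: [-1.571, 0.051, -0.15]
wrist_force: [-0.7, 1.0, 4.8]
width: 0.123
```

```bash
python3 - <<'E'
from h import *
from station import sensors,cams
s=sensors.read_state();print({k:np.round(s[k],4) for k in("t","eef_pos","wrist_force","width")})
E
```

```text
{'t': np.float64(4.05), 'eef_pos': array([ 0.4941, -0.2125,  0.1651]), 'wrist_force': array([-0.6732,  0.9772,  4.8203]), 'width': np.float64(0.1229)}
```

Gripped, with a width of about 10.5 mm. Next I'll lift the hook straight up, then level it, turn it to the rail's yaw and bring it in front of the rail.

Request:
{"name": "play_rows", "arguments": {"targets": [{"tx":0,"ty":0.1,"tz":1.5,"rx":0,"ry":0,"rz":0,"hand":0.5},{"tx":0,"ty":0.1,"tz":4,"rx":0,"ry":0,"rz":0,"hand":0.5},{"tx":0,"ty":0.1,"tz":7,"rx":0,"ry":0,"rz":0,"hand":0.5},{"tx":0,"ty":0.1,"tz":10,"rx":0,"ry":1,"rz":0,"hand":0.5},{"tx":0,"ty":2,"tz":13,"rx":0.2,"ry":3.5,"rz":2,"hand":0.5},{"tx":1,"ty":6,"tz":14.1,"rx":0.2,"ry":3.5,"rz":5.8,"hand":0.5},{"tx":2,"ty":10,"tz":14.1,"rx":0.2,"ry":3.5,"rz":5.8,"hand":0.5},{"tx":3,"ty":14,"tz":14.1,"rx":0.2,"ry":3.5,"rz":5.8,"hand":0.5},{"tx":3.6,"ty":17,"tz":14.1,"rx":0.2,"ry":3.5,"rz":5.8,"hand":0.5},{"tx":3.6,"ty":18.2,"tz":14.1,"rx":0.2,"ry":3.5,"rz":5.8,"hand":0.5},{"tx":3.6,"ty":18.2,"tz":14.1,"rx":0.2,"ry":3.5,"rz":5.8,"hand":0.5},{"tx":3.6,"ty":18.2,"tz":14.1,"rx":0.2,"ry":3.5,"rz":5.8,"hand":0.5}]}}

```text
t: 5.55
eef_pos: [0.5293, -0.0313, 0.3053]
ee_rot: [-1.572, 0.022, -0.022]
wrist_force: [1.1, 0.2, -1.0]
width: 0.124
```

```bash
python3 - <<'E'
from h import *
from scipy.spatial.transform import Rotation as R
from station import sensors,cams
s=sensors.read_state();print({k:np.round(s[k],4) for k in("t","eef_pos","wrist_force","width")});print(R.from_rotvec(s["ee_rot"]).as_matrix().round(3))
for n in("wrist","side"):
    f=cams.grab_frame(n);np.savez(f"f3_{n}.npz",**f)
    if n=="wrist":cv2.imwrite("pics/h_wrist.png",f["pixels"][:,:,::-1])
    else: crop(f,"pics/h_side.png",270,390,120,240,5)
E
```

```text
{'t': np.float64(5.55), 'eef_pos': array([ 0.5293, -0.0313,  0.3053]), 'wrist_force': array([ 1.0893,  0.2496, -0.9915]), 'width': np.float64(0.1238)}
[[ 1.    -0.     0.028]
 [-0.028 -0.001  1.   ]
 [-0.    -1.    -0.001]]
```

View pics/h_wrist.png

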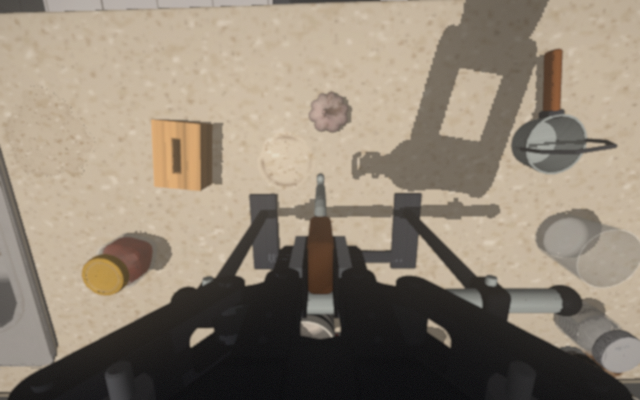

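View pics/h_side.png

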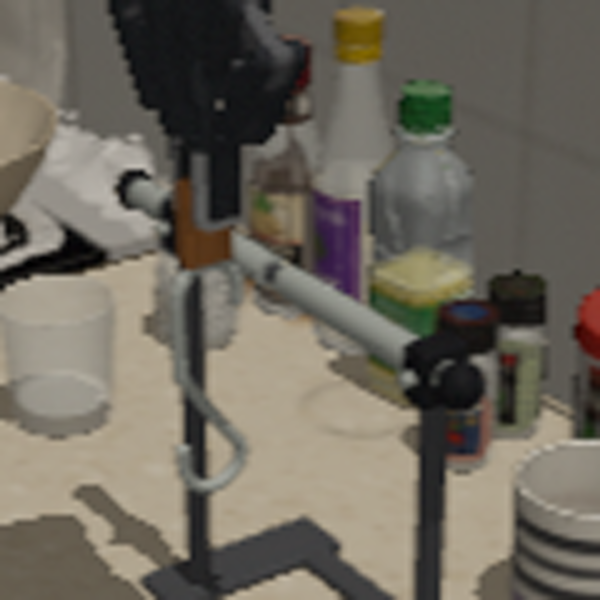

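The hook hangs in the grip in front of the rail. In the side crop its shank is at (178–185, 280–380), the curl bottom at (208,488) and the tab at (203,235). I'll check its tilt and height.

```bash
python3 - <<'E'
from h import *
g=load("f3_side.npz");c=lambda x,y:(270+(x+.5)/5-.5,120+(y+.5)/5-.5)
a=np.radians(-1.6);ex=np.array([np.cos(a),np.sin(a),0]);n=np.array([-np.sin(a),np.cos(a),0]);P=np.array([.5293,-.0313,0])
for nm,p,off in[("shank top",(180,300),0),("shank",(182,350),0),("shank bot",(184,378),0),("curl bot outer",(207,490),0),("slant right end",(240,442),0),("free tip",(184,450),0),("tab TL",(177,180),-.006),("tab BL",(180,268),-.006),("tab BR",(231,258),-.006)]:
    o,d=ray(g,*c(*p));Q=P+n*off;s=n@(Q-o)/(n@d);q=o+s*d;print(nm,"x",round(1e3*ex@(q-P),1),"z",round(1e3*q[2],1))
E
```

```text
shank top x -13.1 z 255.3
shank x -12.9 z 229.7
shank bot x -12.4 z 214.8
curl bot outer x -1.5 z 150.2
slant right end x 18.1 z 170.7
free tip x -13.7 z 176.5
tab TL x -16.1 z 316.7
tab BL x -16.1 z 274.4
tab BR x 11.2 z 272.3
```

The hook is vertical, its origin is at z ≈ 0.268 and it is centred under the TCP. Next I'll move it over the rail and lower it to just above contact.

Request:
{"name": "play_rows", "arguments": {"targets": [{"tx":1.5,"ty":0,"tz":0.2,"rx":0,"ry":0,"rz":0,"hand":0.5},{"tx":3,"ty":0,"tz":0.2,"rx":0,"ry":0,"rz":0,"hand":0.5},{"tx":4.5,"ty":0,"tz":0.2,"rx":0,"ry":0,"rz":0,"hand":0.5},{"tx":6,"ty":0,"tz":0.2,"rx":0,"ry":0,"rz":0,"hand":0.5},{"tx":6.7,"ty":0,"tz":0.2,"rx":0,"ry":0,"rz":0,"hand":0.5},{"tx":6.7,"ty":0,"tz":0.2,"rx":0,"ry":0,"rz":0,"hand":0.5},{"tx":6.7,"ty":0,"tz":-1,"rx":0,"ry":0,"rz":0,"hand":0.5},{"tx":6.7,"ty":0,"tz":-2,"rx":0,"ry":0,"rz":0,"hand":0.5},{"tx":6.7,"ty":0,"tz":-2.5,"rx":0,"ry":0,"rz":0,"hand":0.5},{"tx":6.7,"ty":0,"tz":-2.5,"rx":0,"ry":0,"rz":0,"hand":0.5}]}}

```text
t: 6.9
eef_pos: [0.5961, -0.0302, 0.2796]
ee_rot: [-1.571, 0.022, -0.02]
wrist_force: [-0.5, -0.1, -0.6]
width: 0.126
```

```bash
python3 - <<'E'
from h import *
from station import sensors,cams
s=sensors.read_state();print({k:np.round(s[k],4) for k in("t","eef_pos","wrist_force","wrist_torque","width")})
for n in("wrist","side"):
    f=cams.grab_frame(n);np.savez(f"f4_{n}.npz",**f)
    if n=="wrist":crop(f,"pics/i_wrist.png",220,420,150,400,2.4)
    else: crop(f,"pics/i_side.png",270,390,120,240,5)
E
```

```text
{'t': np.float64(6.9), 'eef_pos': array([ 0.5961, -0.0302,  0.2796]), 'wrist_force': array([-0.4856, -0.065 , -0.5656]), 'wrist_torque': array([-0.0127, -0.0205,  0.0143]), 'width': np.float64(0.1257)}
```

View pics/i_wrist.png

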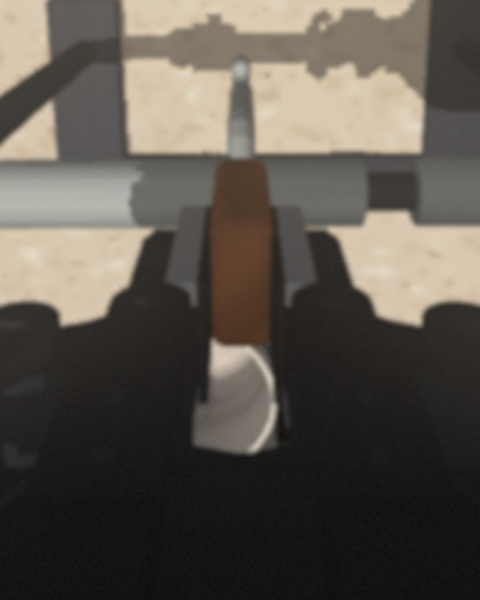

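View pics/i_side.png

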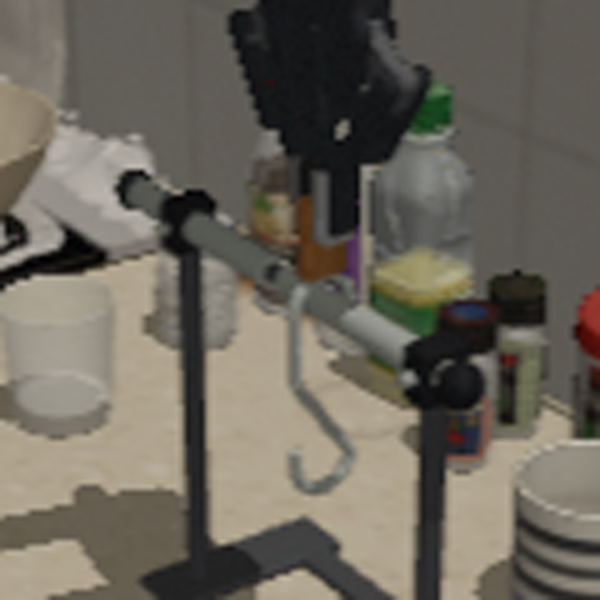

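The hook is over the rail and straddles it. The wrist crop shows the groove at (367–418,190), to the +y side of the hook. I'll get the offset.

```bash
python3 - <<'E'
from h import *
f=load("f4_wrist.npz");c=lambda x,y:(220+(x+.5)/2.4-.5,150+(y+.5)/2.4-.5)
for u in(367,392,418): print(onz(f,*c(u,190),.236))
print("hook",onz(f,*c(240,158),.236))
E
```

```text
[0.59561983 0.0014738  0.236     ]
[0.59578572 0.00768323 0.236     ]
[0.59595825 0.01414109 0.236     ]
hook [ 0.58644454 -0.02984528  0.236     ]
```

The groove measures 12.7 mm wide (13 mm given) with its middle at y ≈ 0.008. I'll touch down gently.

Request:
{"name": "play_rows", "arguments": {"targets": [{"tx":0,"ty":0,"tz":-0.1,"rx":0,"ry":0,"rz":0,"hand":0.5},{"tx":0,"ty":0,"tz":-0.2,"rx":0,"ry":0,"rz":0,"hand":0.5},{"tx":0,"ty":0,"tz":-0.3,"rx":0,"ry":0,"rz":0,"hand":0.5},{"tx":0,"ty":0,"tz":-0.3,"rx":0,"ry":0,"rz":0,"hand":0.5}]}}

```text
t: 7.5
eef_pos: [0.5967, -0.0303, 0.2778]
ee_rot: [-1.571, 0.02, -0.022]
wrist_force: [-0.5, 0.1, 1.7]
width: 0.128
```

Request:
{"name": "play_rows", "arguments": {"targets": [{"tx":0,"ty":0,"tz":-0.1,"rx":0,"ry":0,"rz":0,"hand":0.5},{"tx":0,"ty":0,"tz":-0.1,"rx":0,"ry":0,"rz":0,"hand":0.5}]}}

```text
t: 7.75
eef_pos: [0.5968, -0.0303, 0.2777]
ee_rot: [-1.571, 0.02, -0.022]
wrist_force: [-1.1, -0.2, 5.3]
width: 0.131
```

Pressing at about 5 N. Now I'll slide towards the groove.

Request:
{"name": "play_rows", "arguments": {"targets": [{"tx":0,"ty":0.3,"tz":0,"rx":0,"ry":0,"rz":0,"hand":0.5},{"tx":0,"ty":0.6,"tz":0,"rx":0,"ry":0,"rz":0,"hand":0.5},{"tx":0,"ty":0.9,"tz":0,"rx":0,"ry":0,"rz":0,"hand":0.5},{"tx":0,"ty":1.2,"tz":0,"rx":0,"ry":0,"rz":0,"hand":0.5},{"tx":0,"ty":1.5,"tz":0,"rx":0,"ry":0,"rz":0,"hand":0.5}]}}

```text
t: 8.38
eef_pos: [0.5976, -0.0165, 0.2776]
ee_rot: [-1.574, 0.018, -0.024]
wrist_force: [0.3, -4.2, 6.4]
width: 0.125
```

```bash
python3 - <<'E'
from h import *
from station import sensors
s=sensors.read_state();print({k:np.round(s[k],4) for k in("t","eef_pos","ee_rot","wrist_force","wrist_torque","width")})
E
```

```text
{'t': np.float64(8.375), 'eef_pos': array([ 0.5976, -0.0165,  0.2776]), 'ee_rot': array([-1.5742,  0.0183, -0.0241]), 'wrist_force': array([ 0.3219, -4.2106,  6.3727]), 'wrist_torque': array([-0.7575, -0.0056,  0.0623]), 'width': np.float64(0.1255)}
```

Request:
{"name": "play_rows", "arguments": {"targets": [{"tx":0,"ty":0.3,"tz":0.02,"rx":0,"ry":0,"rz":0,"hand":0.5},{"tx":0,"ty":0.6,"tz":0.02,"rx":0,"ry":0,"rz":0,"hand":0.5},{"tx":0,"ty":0.9,"tz":0.02,"rx":0,"ry":0,"rz":0,"hand":0.5},{"tx":0,"ty":1.2,"tz":0.02,"rx":0,"ry":0,"rz":0,"hand":0.5},{"tx":0,"ty":1.5,"tz":0.02,"rx":0,"ry":0,"rz":0,"hand":0.5},{"tx":0,"ty":1.8,"tz":0.02,"rx":0,"ry":0,"rz":0,"hand":0.5}]}}

```text
t: 9.12
eef_pos: [0.5975, 0.0023, 0.2774]
ee_rot: [-1.572, 0.019, -0.024]
wrist_force: [0.3, -1.3, 0.5]
width: 0.127
```

Request:
{"name": "play_rows", "arguments": {"targets": [{"tx":0,"ty":0.2,"tz":0,"rx":0,"ry":0,"rz":0,"hand":0.5},{"tx":0,"ty":0.3,"tz":0,"rx":0,"ry":0,"rz":0,"hand":0.5}]}}

```text
t: 9.38
eef_pos: [0.5955, 0.0067, 0.2747]
ee_rot: [-1.569, 0.023, -0.018]
wrist_force: [-0.0, -1.2, -1.4]
width: 0.131
```

Request:
{"name": "play_rows", "arguments": {"targets": [{"tx":0,"ty":0.1,"tz":0,"rx":0,"ry":0,"rz":0,"hand":0.5},{"tx":0,"ty":0.2,"tz":0,"rx":0,"ry":0,"rz":0,"hand":0.5}]}}

```text
t: 9.62
eef_pos: [0.5963, 0.0081, 0.2759]
ee_rot: [-1.571, 0.021, -0.02]
wrist_force: [0.5, -0.9, -0.9]
width: 0.129
```

The force vanished and z dropped at y ≈ 0.008, so the hook is over the groove. I'll lower it to the groove floor.

Request:
{"name": "play_rows", "arguments": {"targets": [{"tx":0,"ty":0,"tz":-0.1,"rx":0,"ry":0,"rz":0,"hand":0.5},{"tx":0,"ty":0,"tz":-0.2,"rx":0,"ry":0,"rz":0,"hand":0.5},{"tx":0,"ty":0,"tz":-0.27,"rx":0,"ry":0,"rz":0,"hand":0.5},{"tx":0,"ty":0,"tz":-0.27,"rx":0,"ry":0,"rz":0,"hand":0.5}]}}

```text
t: 10.12
eef_pos: [0.5966, 0.0077, 0.274]
ee_rot: [-1.571, 0.021, -0.021]
wrist_force: [-0.8, -0.3, -0.3]
width: 0.125
```

```bash
python3 - <<'E'
from h import *
from station import sensors,cams
s=sensors.read_state();print({k:np.round(s[k],4) for k in("t","eef_pos","ee_rot","wrist_force","wrist_torque","width")})
for n in("wrist","side"):
    f=cams.grab_frame(n);np.savez(f"f5_{n}.npz",**f)
    if n=="wrist":crop(f,"pics/j_wrist.png",220,420,150,400,2.4)
    else: crop(f,"pics/j_side.png",270,390,120,240,5)
E
```

```text
{'t': np.float64(10.125), 'eef_pos': array([0.5966, 0.0077, 0.274 ]), 'ee_rot': array([-1.571 ,  0.0208, -0.0214]), 'wrist_force': array([-0.8271, -0.3028, -0.2847]), 'wrist_torque': array([-0.0162,  0.0435,  0.0352]), 'width': np.float64(0.1255)}
```

View pics/j_wrist.png

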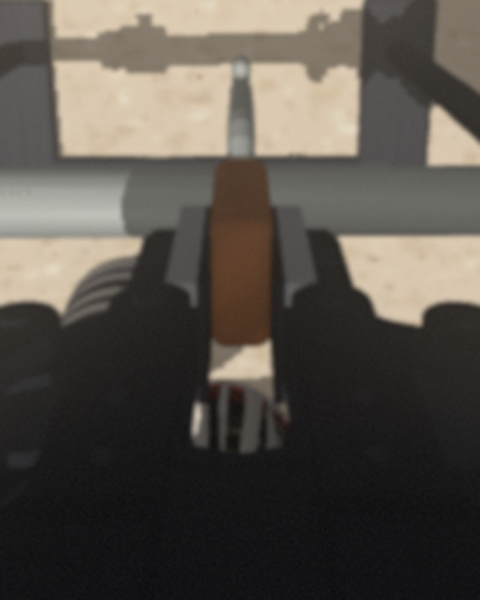

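View pics/j_side.png

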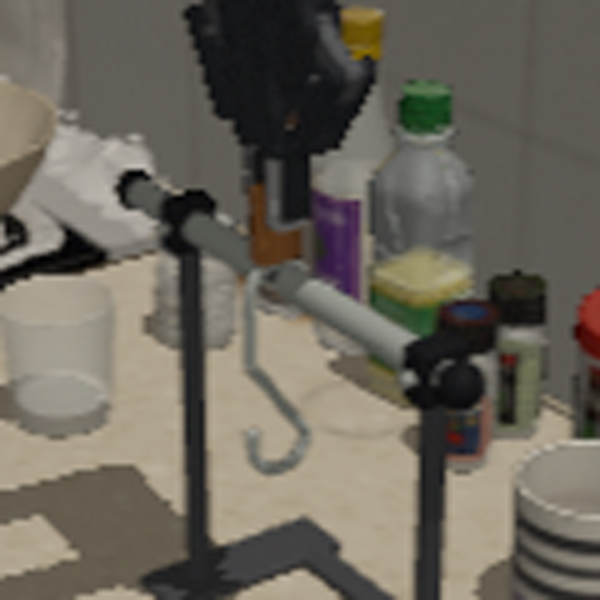

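The hook is in the groove: z is 3.7 mm below the full-rail contact height and the groove is hidden under the tab. I'll touch the floor, then release.

Request:
{"name": "play_rows", "arguments": {"targets": [{"tx":0,"ty":0,"tz":-0.06,"rx":0,"ry":0,"rz":0,"hand":0.5},{"tx":0,"ty":0,"tz":-0.12,"rx":0,"ry":0,"rz":0,"hand":0.5},{"tx":0,"ty":0,"tz":-0.12,"rx":0,"ry":0,"rz":0,"hand":0.5}]}}

```text
t: 10.6
eef_pos: [0.5967, 0.0077, 0.2737]
ee_rot: [-1.571, 0.02, -0.022]
wrist_force: [-3.0, 0.3, 5.9]
width: 0.126
```

Floor contact came at TCP z = 0.2737, 4.0 mm below the full-rail height, which matches the groove depth. I'll ease off, open and retreat upward.

Request:
{"name": "play_rows", "arguments": {"targets": [{"tx":0,"ty":0,"tz":0.1,"rx":0,"ry":0,"rz":0,"hand":1.2},{"tx":0,"ty":0,"tz":0.1,"rx":0,"ry":0,"rz":0,"hand":1.6},{"tx":0,"ty":0,"tz":0.1,"rx":0,"ry":0,"rz":0,"hand":2.2},{"tx":0,"ty":0,"tz":0.1,"rx":0,"ry":0,"rz":0,"hand":3},{"tx":0,"ty":0,"tz":0.1,"rx":0,"ry":0,"rz":0,"hand":3.6},{"tx":0,"ty":0,"tz":0.1,"rx":0,"ry":0,"rz":0,"hand":3.6},{"tx":0,"ty":0,"tz":1.5,"rx":0,"ry":0,"rz":0,"hand":3.6},{"tx":0,"ty":0,"tz":4,"rx":0,"ry":0,"rz":0,"hand":3.6},{"tx":0,"ty":0,"tz":7,"rx":0,"ry":0,"rz":0,"hand":3.6}]}}

```text
t: 11.72
eef_pos: [0.5964, 0.0078, 0.3439]
ee_rot: [-1.571, 0.021, -0.021]
wrist_force: [-0.8, -0.4, 0.5]
width: 0.42
```

```bash
python3 - <<'E'
from h import *
from station import sensors,cams
s=sensors.read_state();print({k:np.round(s[k],4) for k in("t","eef_pos","ee_rot","wrist_force","wrist_torque","width")})
for n in("wrist","side"):
    f=cams.grab_frame(n);np.savez(f"f6_{n}.npz",**f)
    if n=="wrist":cv2.imwrite("pics/k_wrist.png",f["pixels"][:,:,::-1])
    else: crop(f,"pics/k_side.png",270,390,120,240,5)
E
```

```text
{'t': np.float64(11.725), 'eef_pos': array([0.5964, 0.0078, 0.3439]), 'ee_rot': array([-1.571 ,  0.0209, -0.0211]), 'wrist_force': array([-0.7885, -0.4468,  0.5246]), 'wrist_torque': array([-0.0165, -0.0103, -0.0053]), 'width': np.float64(0.4197)}
```

View pics/k_wrist.png

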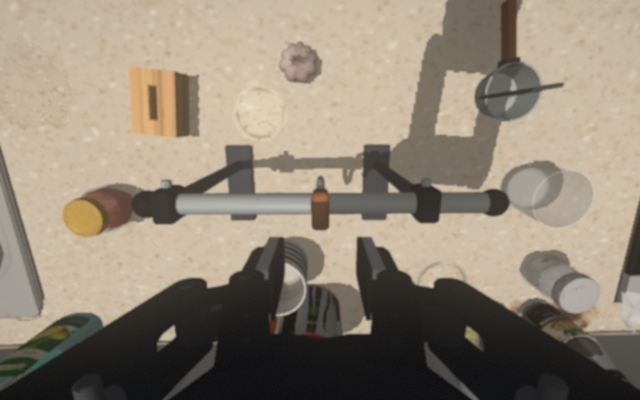

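View pics/k_side.png

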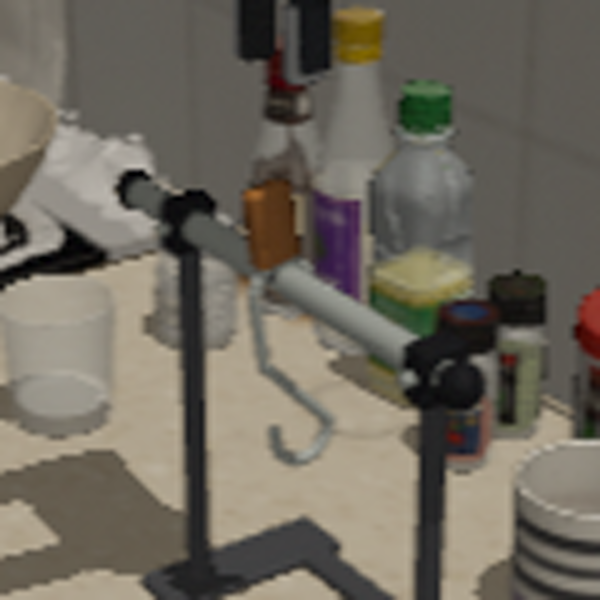

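The hook is released in the groove with nothing else touching it. It hangs slightly tilted in the side crop, with the tab at (270,222) and the curl bottom at (295,460), and may still be swinging. I'll go and look at the pail.

Request:
{"name": "play_rows", "arguments": {"targets": [{"tx":-4,"ty":2,"tz":0,"rx":0,"ry":0,"rz":2,"hand":5},{"tx":-8,"ty":6,"tz":0,"rx":0,"ry":0,"rz":4,"hand":5},{"tx":-13,"ty":11,"tz":-1,"rx":0,"ry":0,"rz":8,"hand":5},{"tx":-17,"ty":16,"tz":-3,"rx":0,"ry":0,"rz":8,"hand":5},{"tx":-18,"ty":22,"tz":-5,"rx":0,"ry":0,"rz":8,"hand":5},{"tx":-18,"ty":24.7,"tz":-7,"rx":0,"ry":0,"rz":8,"hand":5},{"tx":-18,"ty":24.7,"tz":-7,"rx":0,"ry":0,"rz":8,"hand":5},{"tx":-18,"ty":24.7,"tz":-7,"rx":0,"ry":0,"rz":8,"hand":5}]}}

```text
t: 12.82
eef_pos: [0.4166, 0.2544, 0.2725]
ee_rot: [-1.57, -0.089, 0.089]
wrist_force: [-0.9, -0.8, 0.8]
width: 0.588
```

```bash
python3 - <<'E'
from h import *
from station import sensors,cams
s=sensors.read_state();print({k:np.round(s[k],4) for k in("t","eef_pos","ee_rot","wrist_force","wrist_torque","width")})
for n in("wrist","side"):
    f=cams.grab_frame(n);np.savez(f"f7_{n}.npz",**f)
    if n=="wrist":cv2.imwrite("pics/l_wrist.png",f["pixels"][:,:,::-1])
    else: crop(f,"pics/l_side.png",210,370,120,260,5)
E
```

```text
{'t': np.float64(12.825), 'eef_pos': array([0.4166, 0.2544, 0.2725]), 'ee_rot': array([-1.5701, -0.0891,  0.0888]), 'wrist_force': array([-0.8613, -0.761 ,  0.7909]), 'wrist_torque': array([-0.0114, -0.0335,  0.0195]), 'width': np.float64(0.5882)}
```

View pics/l_wrist.png

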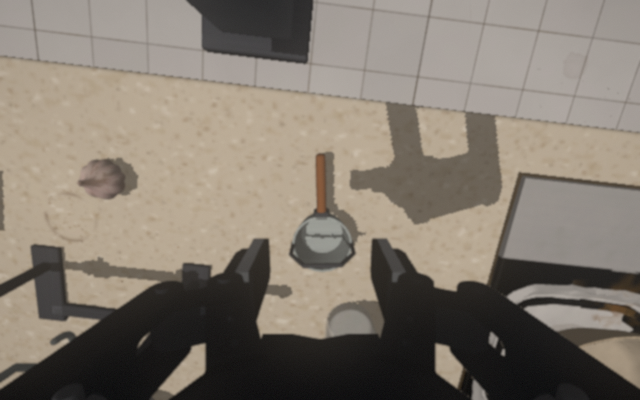

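View pics/l_side.png

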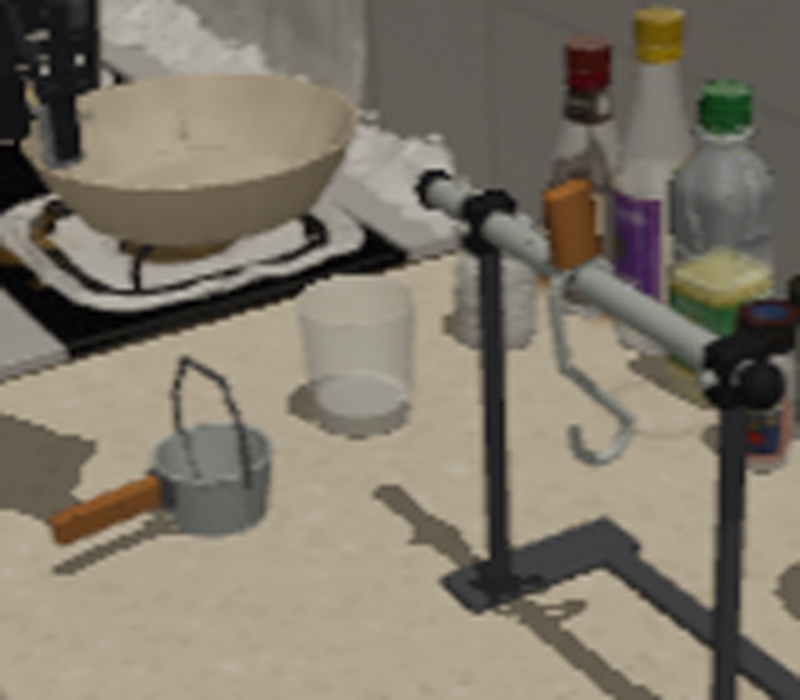

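The hook looks the same as in the last frame, so it is at rest with a tilt. In the wrist image the pail handle runs (317–326, 153–212) and the rim centre is at (322,240). Measuring the pail and the hook pose.

```bash
python3 - <<'E'
from h import *
f=load("f7_wrist.npz");g=load("f7_side.npz")
hs=cv2.cvtColor(f["pixels"],cv2.COLOR_RGB2HSV)
m=cv2.inRange(hs,(3,110,40),(15,255,255));m[:, :290]=0;m[:,350:]=0;m[235:]=0;m[:140]=0
n,lab,st,ce=cv2.connectedComponentsWithStats(m);i=1+np.argmax(st[1:,4]);ys,xs=np.where(lab==i);print(st[i])
rows=np.arange(ys.min(),ys.max()+1);cx=np.array([xs[ys==r].mean() for r in rows])
P=np.array([onz(f,u,v,.043) for u,v in zip(cx,rows)]);k=np.polyfit(P[:,0],P[:,1],1)
print("end",P[0],"root",P[-1],"yaw",np.degrees(np.arctan(k[0])))
w=cloud(f);print("z handle",w[165,321],w[190,321], "wid",[(onz(f,xs[ys==r].min()-.5,r,.043)-onz(f,xs[ys==r].max()+.5,r,.043))[1] for r in(165,190,205)])
ex=np.array([1,k[0],0]);ex/=np.linalg.norm(ex);e=P[0]; print("grip pt",e+ex*.025,"centre",e+ex*.113)
crop(f,"pics/m.png",270,370,140,280,4)
# hook in side view
c=lambda x,y:(210+(x+.5)/5-.5,120+(y+.5)/5-.5)
a=np.radians(-1.45);hx=np.array([np.cos(a),np.sin(a),0]);nn=np.array([-np.sin(a),np.cos(a),0]);Q0=np.array([.5966,.0077,0])
for nm,p,off in[("shank top",(557,300),0),("shank bot",(568,368),0),("curl bot outer",(597,463),0),("right outer",(634,422),0),("free tip top",(575,428),0),("tab TL",(545,194),-.006),("tab BL",(555,268),-.006),("tab TR",(590,182),-.006),("tab BR",(598,258),-.006)]:
    o,d=ray(g,*c(*p));Q=Q0+nn*off;s=nn@(Q-o)/(nn@d);q=o+s*d;print(nm,"x",round(1e3*hx@(q-Q0),1),"z",round(1e3*q[2],1))
E
```

```text
[317 155   9  58 441]
end [0.39276516 0.25163585 0.043     ] root [0.46171504 0.25949204 0.043     ] yaw 7.290459725420322
z handle [0.4043527  0.25414005 0.04225021] [0.43436634 0.25758605 0.04207846] wid [np.float64(-0.009334843580951241), np.float64(-0.00953792742858689), np.float64(-0.008456040177665602)]
grip pt [0.41756305 0.25480834 0.043     ] centre [0.50485162 0.26597549 0.043     ]
shank top x -10.5 z 221.0
shank bot x -4.4 z 181.1
curl bot outer x 13.4 z 119.4
right outer x 37.2 z 136.7
free tip top x -0.4 z 144.9
tab TL x -20.5 z 282.0
tab BL x -15.4 z 241.9
tab TR x 5.5 z 282.0
tab BR x 10.2 z 240.6
```

View pics/m.png

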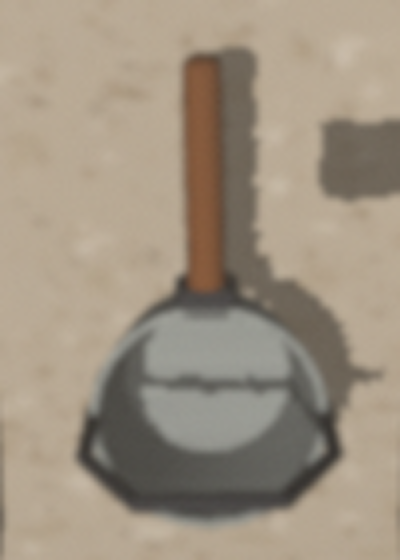

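Pail handle: end x ≈ 0.391, yaw ≈ 7.4°, top at z ≈ 0.042 (expected 0.043), so the grip point is (0.416, 0.2546). The hook hangs about 8° tilted, with its curl at rail x + 0.013 and z ≈ 0.125. Descending onto the handle.

Request:
{"name": "play_rows", "arguments": {"newtons": 90, "targets": [{"tx":0,"ty":0,"tz":-6,"rx":0,"ry":0,"rz":0.9,"hand":5},{"tx":0,"ty":0,"tz":-12,"rx":0,"ry":0,"rz":0.9,"hand":5},{"tx":0,"ty":0,"tz":-17,"rx":0,"ry":0,"rz":0.9,"hand":5},{"tx":0,"ty":0,"tz":-20,"rx":0,"ry":0,"rz":0.9,"hand":5},{"tx":0,"ty":0,"tz":-22.5,"rx":0,"ry":0,"rz":0.9,"hand":4},{"tx":0,"ty":0,"tz":-24.1,"rx":0,"ry":0,"rz":0.9,"hand":4},{"tx":0,"ty":0,"tz":-24.1,"rx":0,"ry":0,"rz":0.9,"hand":4},{"tx":0,"ty":0,"tz":-24.1,"rx":0,"ry":0,"rz":0.9,"hand":4}]}}

```text
t: 13.92
eef_pos: [0.4179, 0.255, 0.0328]
ee_rot: [-1.568, -0.103, 0.098]
wrist_force: [0.9, -0.4, 0.1]
width: 0.47
```

```bash
python3 - <<'E'
from h import *
from station import sensors,cams
s=sensors.read_state();print({k:np.round(s[k],4) for k in("t","eef_pos","ee_rot","wrist_force","width")})
f=cams.grab_frame("wrist");crop(f,"pics/n.png",180,460,180,400,2.8)
E
```

```text
{'t': np.float64(13.925), 'eef_pos': array([0.4179, 0.255 , 0.0328]), 'ee_rot': array([-1.568 , -0.1026,  0.0985]), 'wrist_force': array([ 0.9076, -0.3609,  0.1085]), 'width': np.float64(0.4699)}
```

View pics/n.png

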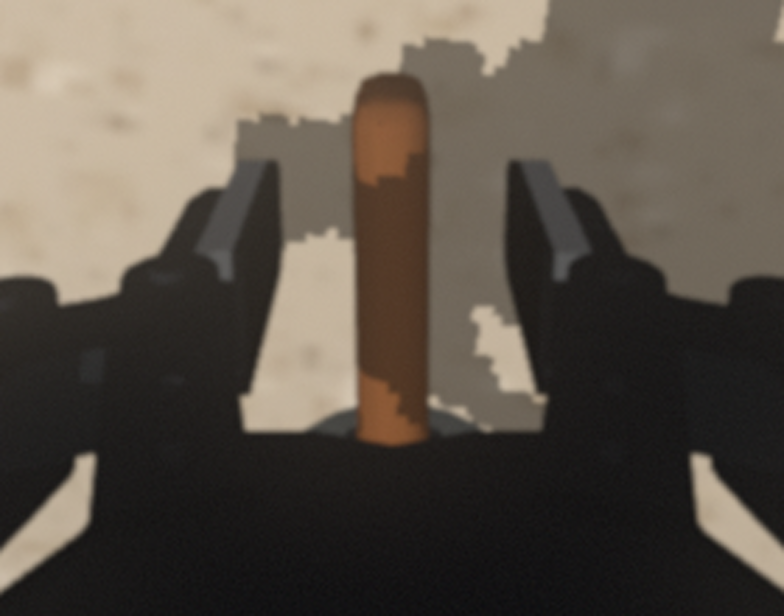

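The handle at (392,260) is centred between the fingers. I'll lower 3 mm and close.

Request:
{"name": "play_rows", "arguments": {"newtons": 90, "targets": [{"tx":0,"ty":0,"tz":-0.3,"rx":0,"ry":0,"rz":0,"hand":2},{"tx":0,"ty":0,"tz":-0.3,"rx":0,"ry":0,"rz":0,"hand":0.5},{"tx":0,"ty":0,"tz":-0.3,"rx":0,"ry":0,"rz":0,"hand":0.5},{"tx":0,"ty":0,"tz":-0.3,"rx":0,"ry":0,"rz":0,"hand":0.5},{"tx":0,"ty":0,"tz":-0.3,"rx":0,"ry":0,"rz":0,"hand":0.5},{"tx":0,"ty":0,"tz":-0.3,"rx":0,"ry":0,"rz":0,"hand":0.5}]}}

```text
t: 14.72
eef_pos: [0.4168, 0.255, 0.029]
ee_rot: [-1.569, -0.102, 0.1]
wrist_force: [-2.0, -0.4, 6.0]
width: 0.123
```

Request:
{"name": "play_rows", "arguments": {"targets": [{"tx":0,"ty":0,"tz":1,"rx":0,"ry":0,"rz":0,"hand":0.5},{"tx":0,"ty":0,"tz":3,"rx":0,"ry":0,"rz":0,"hand":0.5},{"tx":0,"ty":0,"tz":5.5,"rx":0,"ry":0,"rz":0,"hand":0.5},{"tx":0,"ty":0,"tz":5.5,"rx":0,"ry":0,"rz":0,"hand":0.5}]}}

```text
t: 15.22
eef_pos: [0.418, 0.2554, 0.0853]
ee_rot: [-1.567, -0.104, 0.098]
wrist_force: [0.5, -0.3, -0.8]
width: 0.122
```

```bash
python3 - <<'E'
from h import *
from station import sensors,cams
s=sensors.read_state();print({k:np.round(s[k],4) for k in("t","eef_pos","ee_rot","wrist_force","width")})
f=cams.grab_frame("side");np.savez("f8_side.npz",**f);crop(f,"pics/o.png",210,370,120,260,5)
E
```

```text
{'t': np.float64(15.225), 'eef_pos': array([0.418 , 0.2554, 0.0853]), 'ee_rot': array([-1.5674, -0.1043,  0.0976]), 'wrist_force': array([ 0.5041, -0.3197, -0.8415]), 'width': np.float64(0.1224)}
```

View pics/o.png

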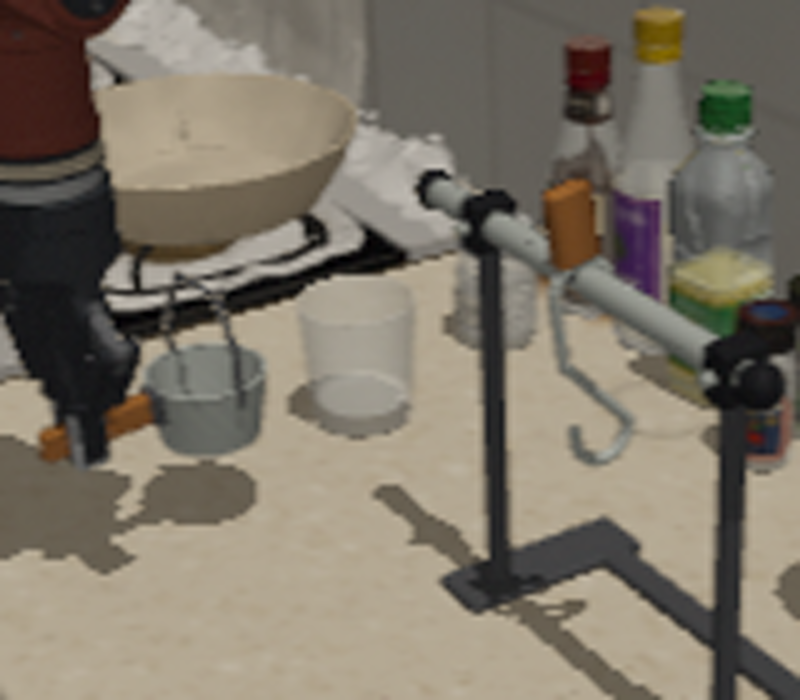

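The pail is lifted level. Next I'll carry it in front of the hook, turning to the rail's yaw and staying clear of the post and the garlic.

Request:
{"name": "play_rows", "arguments": {"targets": [{"tx":0.2,"ty":-2,"tz":0.5,"rx":0,"ry":0,"rz":-1,"hand":0.5},{"tx":0.5,"ty":-5.5,"tz":0.5,"rx":0,"ry":0,"rz":-3,"hand":0.5},{"tx":0.8,"ty":-9.5,"tz":0.5,"rx":0,"ry":0,"rz":-5,"hand":0.5},{"tx":1.1,"ty":-13.5,"tz":0.5,"rx":0,"ry":0,"rz":-7,"hand":0.5},{"tx":1.2,"ty":-17.5,"tz":0.5,"rx":0,"ry":0,"rz":-8.8,"hand":0.5},{"tx":1.2,"ty":-21,"tz":0.3,"rx":0,"ry":0,"rz":-8.8,"hand":0.5},{"tx":1.2,"ty":-23.5,"tz":0.3,"rx":0,"ry":0,"rz":-8.8,"hand":0.5},{"tx":1.2,"ty":-24.5,"tz":0.3,"rx":0,"ry":0,"rz":-8.8,"hand":0.5},{"tx":2.5,"ty":-24.5,"tz":0.3,"rx":0,"ry":0,"rz":-8.8,"hand":0.5},{"tx":4,"ty":-24.5,"tz":0.3,"rx":0,"ry":0,"rz":-8.8,"hand":0.5},{"tx":4,"ty":-24.5,"tz":0.3,"rx":0,"ry":0,"rz":-8.8,"hand":0.5},{"tx":4,"ty":-24.5,"tz":0.3,"rx":0,"ry":0,"rz":-8.8,"hand":0.5}]}}

```text
t: 16.77
eef_pos: [0.4565, 0.0104, 0.0864]
ee_rot: [-1.571, 0.019, -0.018]
wrist_force: [-0.6, 0.3, -2.3]
width: 0.125
```

```bash
cat > look.py <<'E'
import sys
from h import *
from scipy.spatial.transform import Rotation as R
from station import sensors,cams
s=sensors.read_state();print({k:np.round(s[k],4) for k in("t","eef_pos","wrist_force","wrist_torque","width")});print(R.from_rotvec(s["ee_rot"]).as_matrix().round(3).tolist())
f=cams.grab_frame("side");np.savez(f"f_{sys.argv[1]}.npz",**f);crop(f,f"pics/{sys.argv[1]}.png",270,390,140,240,6)
E
python3 look.py p1
```

```text
{'t': np.float64(16.775), 'eef_pos': array([0.4565, 0.0104, 0.0864]), 'wrist_force': array([-0.6118,  0.349 , -2.3165]), 'wrist_torque': array([0.0166, 0.2144, 0.0256]), 'width': np.float64(0.1249)}
[[1.0, -0.001, 0.024], [-0.024, -0.0, 1.0], [-0.001, -1.0, -0.0]]
```

View pics/p1.png

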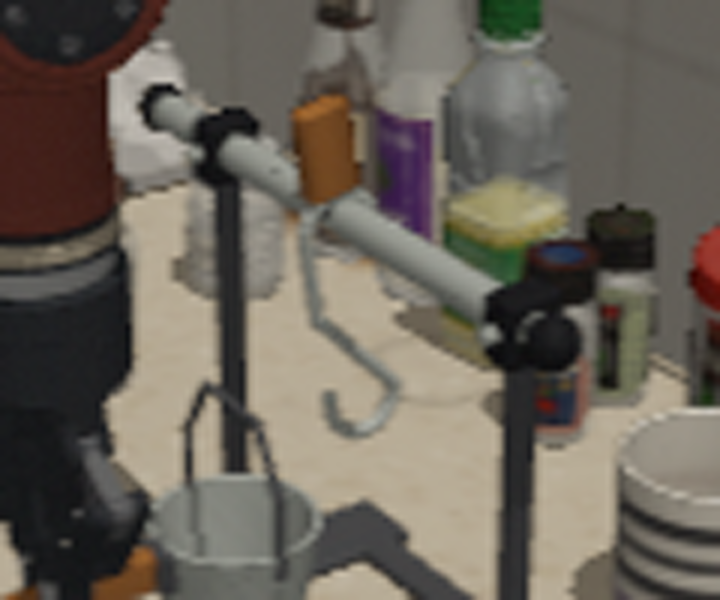

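```bash
cat > bh.py <<'E'
from h import *
def rel(name,bail,hook,yc=.0078):
    g=load(f"f_{name}.npz");c=lambda x,y:(270+(x+.5)/6-.5,140+(y+.5)/6-.5)
    def yp(p,y):
        o,d=ray(g,*c(*p));return o+d*(y-o[1])/d[1]
    if bail:
        print("bail far",yp(bail[0],yc+.02).round(4),"near",yp(bail[1],yc-.02).round(4),"mid",yp(bail[2],yc).round(4))
    for n,p in hook: print(n,yp(p,yc).round(4))
E
python3 - <<'E'
from bh import *
rel("p1",[(205,386),(258,424),(232,403)],[("free tip top",(330,396)),("curl inner bottom",(352,424)),("curl outer bottom",(352,436)),("right",(392,388)),("slant top",(318,320)),("shank top",(307,240)),("slant mid",(355,354))])
E
```

```text
bail far [0.5452 0.0278 0.1564] near [ 0.5455 -0.0122  0.1561] mid [0.5458 0.0078 0.1569]
free tip top [0.5962 0.0078 0.1437]
curl inner bottom [0.6079 0.0078 0.1259]
curl outer bottom [0.6079 0.0078 0.1198]
right [0.6297 0.0078 0.1368]
slant top [0.5903 0.0078 0.1825]
shank top [0.5852 0.0078 0.2213]
slant mid [0.6096 0.0078 0.1601]
```

The bail wire is at (0.5455, 0.1565). In the same frame the hook's free tip is at (0.596, 0.144), the slant runs from (0.590, 0.183) to (0.610, 0.160), and the curl bottom is at (0.608, 0.126). Moving the bail into the gap.

Request:
{"name": "play_rows", "arguments": {"targets": [{"tx":1,"ty":0,"tz":0.15,"rx":0,"ry":0,"rz":0,"hand":0.5},{"tx":2,"ty":0,"tz":0.15,"rx":0,"ry":0,"rz":0,"hand":0.5},{"tx":3,"ty":0,"tz":0.15,"rx":0,"ry":0,"rz":0,"hand":0.5},{"tx":3.8,"ty":0,"tz":0.15,"rx":0,"ry":0,"rz":0,"hand":0.5},{"tx":4.4,"ty":0,"tz":0.15,"rx":0,"ry":0,"rz":0,"hand":0.5},{"tx":4.4,"ty":0,"tz":0.15,"rx":0,"ry":0,"rz":0,"hand":0.5}]}}

```text
t: 17.58
eef_pos: [0.501, 0.0097, 0.0881]
ee_rot: [-1.571, 0.019, -0.02]
wrist_force: [-0.5, 0.1, -1.8]
width: 0.124
```

```bash
python3 look.py p2
```

```text
{'t': np.float64(17.575), 'eef_pos': array([0.501 , 0.0097, 0.0881]), 'wrist_force': array([-0.4886,  0.0528, -1.8285]), 'wrist_torque': array([-0.0137,  0.1245, -0.0238]), 'width': np.float64(0.1244)}
[[1.0, 0.0, 0.025], [-0.025, -0.0, 1.0], [0.0, -1.0, -0.0]]
```

View pics/p2.png

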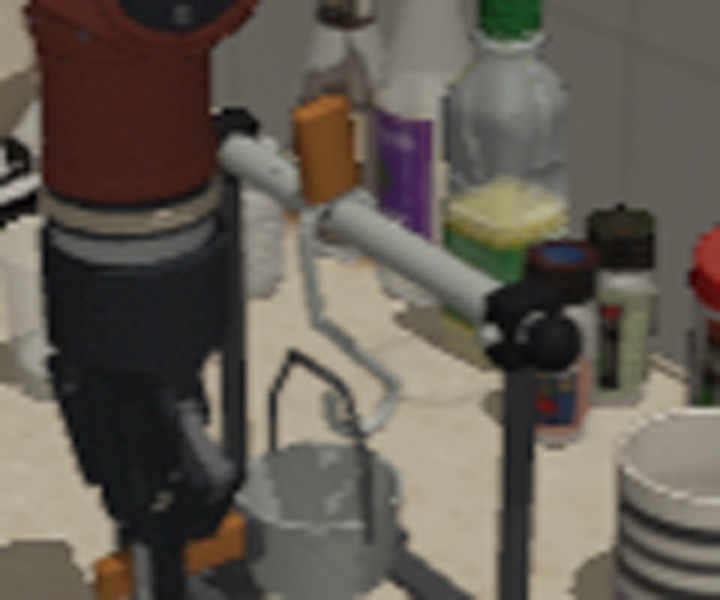

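The bail's top wire at (292,355)–(345,390) is just above the free tip at (330,396), and the hook hasn't moved. Moving in and down.

Request:
{"name": "play_rows", "arguments": {"targets": [{"tx":0.5,"ty":0,"tz":-0.15,"rx":0,"ry":0,"rz":0,"hand":0.5},{"tx":1,"ty":0,"tz":-0.5,"rx":0,"ry":0,"rz":0,"hand":0.5},{"tx":1.3,"ty":0,"tz":-0.9,"rx":0,"ry":0,"rz":0,"hand":0.5},{"tx":1.6,"ty":0,"tz":-1.4,"rx":0,"ry":0,"rz":0,"hand":0.5},{"tx":1.6,"ty":0,"tz":-1.4,"rx":0,"ry":0,"rz":0,"hand":0.5}]}}

```text
t: 18.25
eef_pos: [0.5162, 0.0098, 0.0734]
ee_rot: [-1.571, 0.021, -0.019]
wrist_force: [-0.2, 0.6, -2.5]
width: 0.125
```

```bash
python3 look.py p3
```

```text
{'t': np.float64(18.25), 'eef_pos': array([0.5162, 0.0098, 0.0734]), 'wrist_force': array([-0.1686,  0.5512, -2.4994]), 'wrist_torque': array([ 0.0308,  0.1614, -0.0175]), 'width': np.float64(0.1251)}
[[1.0, -0.001, 0.025], [-0.025, -0.0, 1.0], [-0.001, -1.0, -0.0]]
```

View pics/p3.png

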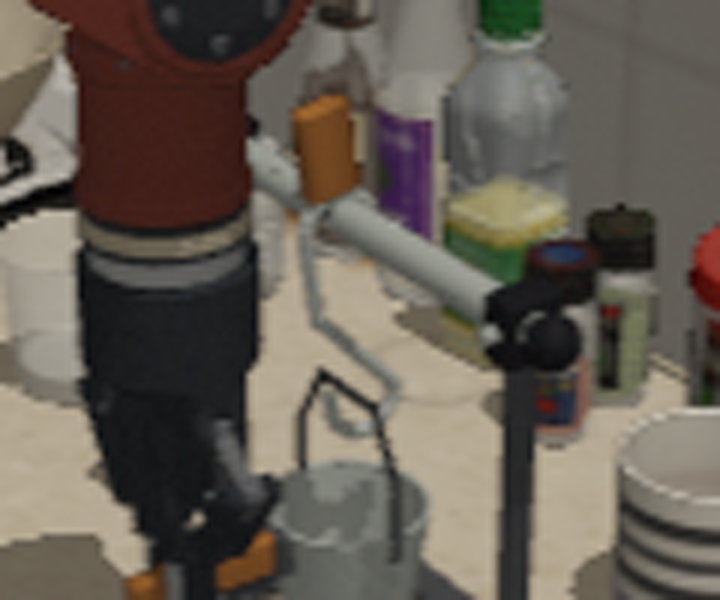

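The wire crosses the hook's plane at about (348,390), between the free tip (330) and the curl's back (395), and the hook is undisturbed. Lowering into the curl.

Request:
{"name": "play_rows", "arguments": {"targets": [{"tx":0.1,"ty":0,"tz":-0.4,"rx":0,"ry":0,"rz":0,"hand":0.5},{"tx":0.2,"ty":0,"tz":-0.8,"rx":0,"ry":0,"rz":0,"hand":0.5},{"tx":0.2,"ty":0,"tz":-1.2,"rx":0,"ry":0,"rz":0,"hand":0.5},{"tx":0.2,"ty":0,"tz":-1.2,"rx":0,"ry":0,"rz":0,"hand":0.5}]}}

```text
t: 18.8
eef_pos: [0.518, 0.0098, 0.0615]
ee_rot: [-1.571, 0.02, -0.019]
wrist_force: [0.4, 0.4, -2.5]
width: 0.126
```

```bash
python3 look.py p4
```

```text
{'t': np.float64(18.8), 'eef_pos': array([0.518 , 0.0098, 0.0615]), 'wrist_force': array([ 0.3781,  0.3934, -2.4648]), 'wrist_torque': array([ 0.0253,  0.1601, -0.0244]), 'width': np.float64(0.1261)}
[[1.0, -0.001, 0.025], [-0.025, -0.0, 1.0], [-0.001, -1.0, -0.0]]
```

View pics/p4.png

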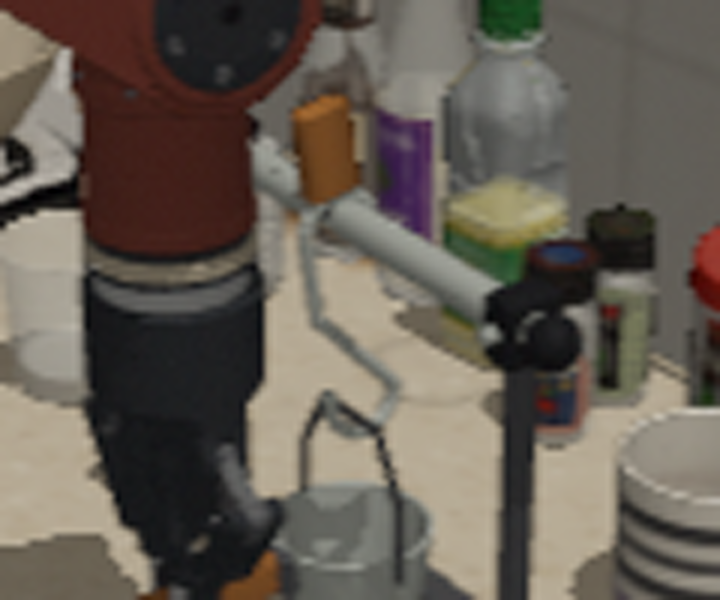

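The free tip now shows in front of the wire, so the wire is inside the curl. I'll lower until it bears.

Request:
{"name": "play_rows", "arguments": {"targets": [{"tx":0,"ty":0,"tz":-0.2,"rx":0,"ry":0,"rz":0,"hand":0.5},{"tx":0,"ty":0,"tz":-0.3,"rx":0,"ry":0,"rz":0,"hand":0.5},{"tx":0,"ty":0,"tz":-0.3,"rx":0,"ry":0,"rz":0,"hand":0.5}]}}

```text
t: 19.23
eef_pos: [0.5185, 0.0098, 0.059]
ee_rot: [-1.571, 0.019, -0.02]
wrist_force: [-0.1, -0.7, -1.8]
width: 0.124
```

```bash
python3 look.py p5
```

```text
{'t': np.float64(19.225), 'eef_pos': array([0.5185, 0.0098, 0.059 ]), 'wrist_force': array([-0.1471, -0.7081, -1.7591]), 'wrist_torque': array([0.0061, 0.156 , 0.0125]), 'width': np.float64(0.1241)}
[[1.0, 0.0, 0.025], [-0.025, -0.0, 1.0], [0.0, -1.0, -0.0]]
```

View pics/p5.png

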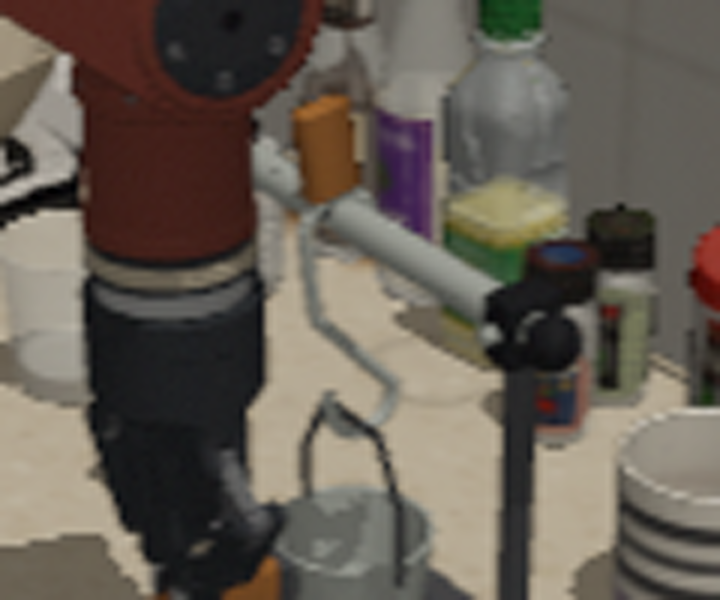

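Request:
{"name": "play_rows", "arguments": {"targets": [{"tx":0,"ty":0,"tz":-0.1,"rx":0,"ry":0,"rz":0,"hand":0.5},{"tx":-0.1,"ty":0,"tz":-0.2,"rx":0,"ry":0,"rz":0,"hand":0.5},{"tx":-0.1,"ty":0,"tz":-0.2,"rx":0,"ry":0,"rz":0,"hand":0.5}]}}

```text
t: 19.65
eef_pos: [0.518, 0.0097, 0.0575]
ee_rot: [-1.571, 0.018, -0.021]
wrist_force: [0.2, -0.5, 0.7]
width: 0.123
```

```bash
python3 look.py p6
```

```text
{'t': np.float64(19.65), 'eef_pos': array([0.518 , 0.0097, 0.0575]), 'wrist_force': array([ 0.2171, -0.4868,  0.6765]), 'wrist_torque': array([-0.0175,  0.0196, -0.0384]), 'width': np.float64(0.1228)}
[[1.0, 0.001, 0.025], [-0.025, -0.001, 1.0], [0.001, -1.0, -0.0]]
```

View pics/p6.png

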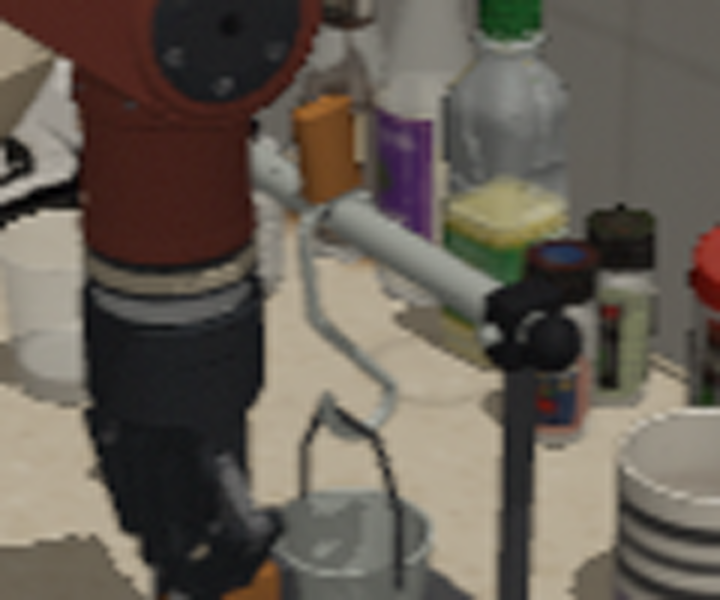

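The load has transferred: fz went from −2.4 to +0.7 N and the moment from 0.16 to 0.02 N m. I'll ease back under the rail so the hook hangs near plumb.

Request:
{"name": "play_rows", "arguments": {"targets": [{"tx":-0.2,"ty":0,"tz":0,"rx":0,"ry":0,"rz":0,"hand":0.5},{"tx":-0.4,"ty":0,"tz":-0.05,"rx":0,"ry":0,"rz":0,"hand":0.5},{"tx":-0.6,"ty":0,"tz":-0.1,"rx":0,"ry":0,"rz":0,"hand":0.5},{"tx":-0.6,"ty":0,"tz":-0.1,"rx":0,"ry":0,"rz":0,"hand":0.5}]}}

```text
t: 20.2
eef_pos: [0.5121, 0.0097, 0.0566]
ee_rot: [-1.571, 0.018, -0.021]
wrist_force: [-0.7, 0.2, 2.5]
width: 0.124
```

```bash
python3 look.py p7
```

```text
{'t': np.float64(20.2), 'eef_pos': array([0.5121, 0.0097, 0.0566]), 'wrist_force': array([-0.7092,  0.2139,  2.5228]), 'wrist_torque': array([-0.0017, -0.2534, -0.0305]), 'width': np.float64(0.1241)}
[[1.0, 0.002, 0.025], [-0.025, -0.001, 1.0], [0.002, -1.0, -0.001]]
```

View pics/p7.png

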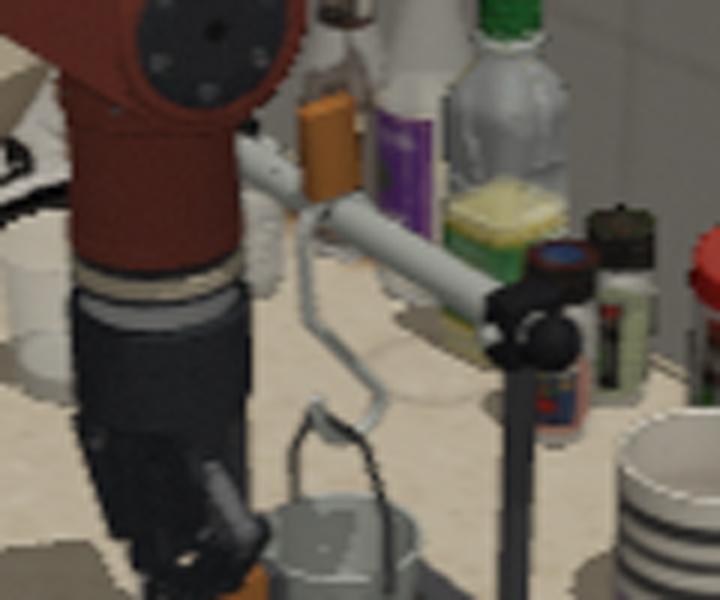

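Request:
{"name": "play_rows", "arguments": {"newtons": 30, "targets": [{"tx":0,"ty":0,"tz":0.1,"rx":0,"ry":0,"rz":0,"hand":0.5},{"tx":0,"ty":0,"tz":0.1,"rx":0,"ry":0,"rz":0,"hand":0.5}]}}

```text
t: 20.5
eef_pos: [0.5114, 0.0098, 0.057]
ee_rot: [-1.571, 0.02, -0.02]
wrist_force: [0.6, -0.1, 1.5]
width: 0.122
```

Request:
{"name": "play_rows", "arguments": {"newtons": 20, "targets": [{"tx":0,"ty":0,"tz":0,"rx":0,"ry":0,"rz":0,"hand":1.2},{"tx":0,"ty":0,"tz":0,"rx":0,"ry":0,"rz":0,"hand":1.6},{"tx":0,"ty":0,"tz":0,"rx":0,"ry":0,"rz":0,"hand":2.2},{"tx":0,"ty":0,"tz":0,"rx":0,"ry":0,"rz":0,"hand":3},{"tx":0,"ty":0,"tz":0,"rx":0,"ry":0,"rz":0,"hand":3.6},{"tx":0,"ty":0,"tz":0,"rx":0,"ry":0,"rz":0,"hand":4},{"tx":0,"ty":0,"tz":0,"rx":0,"ry":0,"rz":0,"hand":4}]}}

```text
t: 21.38
eef_pos: [0.5115, 0.0098, 0.0571]
ee_rot: [-1.571, 0.019, -0.02]
wrist_force: [0.5, -0.5, 0.4]
width: 0.472
```

```bash
python3 look.py p8; python3 - <<'E'
from h import *
from station import cams
f=cams.grab_frame("wrist");crop(f,"pics/p8w.png",160,480,150,400,2.4)
E
```

```text
{'t': np.float64(21.375), 'eef_pos': array([0.5115, 0.0098, 0.0571]), 'wrist_force': array([ 0.5272, -0.4742,  0.4222]), 'wrist_torque': array([-0.0141, -0.0203,  0.0012]), 'width': np.float64(0.4717)}
[[1.0, 0.0, 0.025], [-0.025, -0.0, 1.0], [0.0, -1.0, -0.0]]
```

View pics/p8.png

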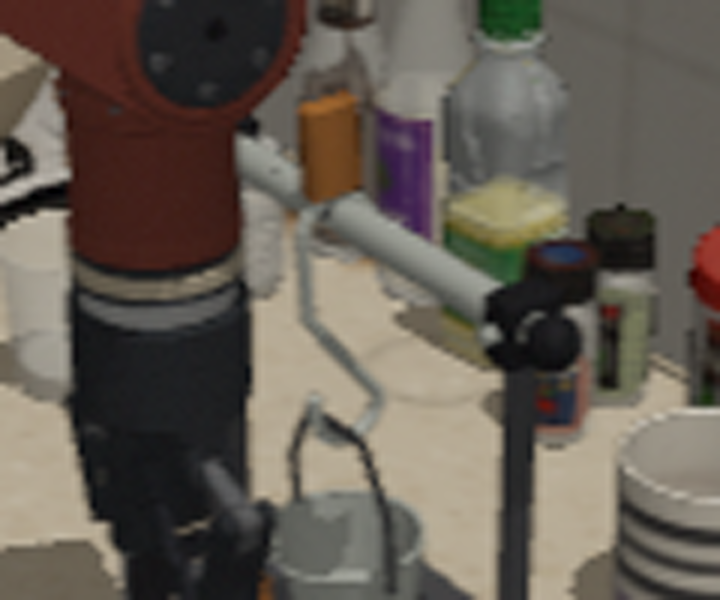

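View pics/p8w.png

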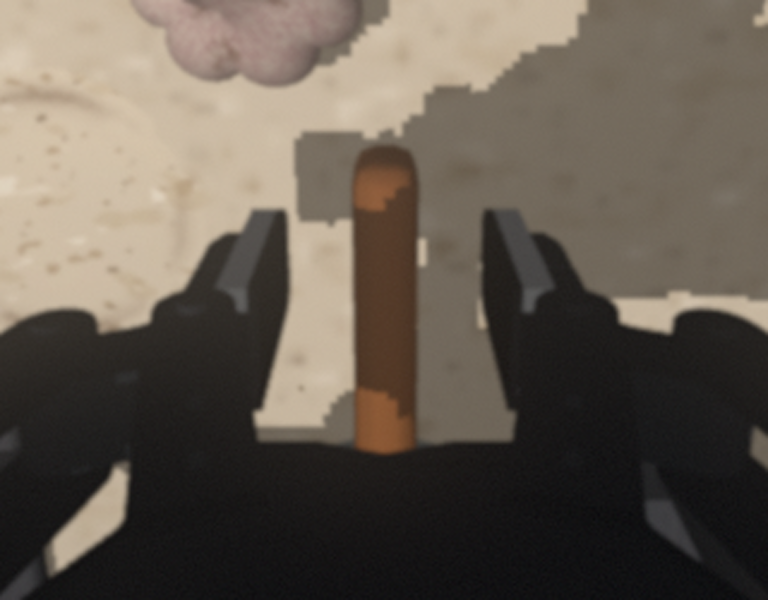

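The pail hangs from the hook and the handle (385,300) is free between the open fingers. Retreating straight up, then back.

Request:
{"name": "play_rows", "arguments": {"targets": [{"tx":0,"ty":0,"tz":1,"rx":0,"ry":0,"rz":0,"hand":4},{"tx":0,"ty":0,"tz":3,"rx":0,"ry":0,"rz":0,"hand":4},{"tx":0,"ty":0,"tz":6,"rx":0,"ry":0,"rz":0,"hand":4},{"tx":-2,"ty":0,"tz":10,"rx":0,"ry":0,"rz":0,"hand":4},{"tx":-5,"ty":2,"tz":14,"rx":0,"ry":0,"rz":0,"hand":4},{"tx":-9,"ty":6,"tz":17,"rx":0,"ry":0,"rz":0,"hand":4},{"tx":-12,"ty":12,"tz":20,"rx":0,"ry":0,"rz":0,"hand":4},{"tx":-14,"ty":18,"tz":20,"rx":0,"ry":0,"rz":0,"hand":4},{"tx":-14,"ty":24,"tz":20,"rx":0,"ry":0,"rz":0,"hand":4},{"tx":-14,"ty":24,"tz":20,"rx":0,"ry":0,"rz":0,"hand":4},{"tx":-14,"ty":24,"tz":20,"rx":0,"ry":0,"rz":0,"hand":4},{"tx":-14,"ty":24,"tz":20,"rx":0,"ry":0,"rz":0,"hand":4}]}}

```text
t: 22.98
eef_pos: [0.3718, 0.2484, 0.257]
ee_rot: [-1.572, 0.021, -0.021]
wrist_force: [0.2, -0.4, 0.4]
width: 0.469
```

```bash
python3 - <<'E'
from h import *
from station import sensors,cams
f0=load("f0_top.npz")
s=sensors.read_state();print({k:np.round(s[k],3) for k in("t","eef_pos","wrist_force")})
f=cams.grab_frame("side");np.savez("f_z.npz",**f);crop(f,"pics/z_side.png",220,460,140,330,3)
t=cams.grab_frame("top");crop(t,"pics/z_top.png",200,460,140,260,3)
g0=load("f0_side.npz")
d=cv2.absdiff(f["pixels"],g0["pixels"]).max(2)
for n,(x0,x1,y0,y1) in dict(garlic=(276,300,258,282),jar=(415,450,275,320),tumbler=(268,296,174,210)).items(): print(n,(d[y0:y1,x0:x1]>40).sum(), np.median(d[y0:y1,x0:x1]))
E
```

```text
{'t': np.float64(22.975), 'eef_pos': array([0.372, 0.248, 0.257]), 'wrist_force': array([ 0.249, -0.445,  0.381])}
garlic 25 1.0
jar 0 1.0
tumbler 0 1.0
```

View pics/z_side.png

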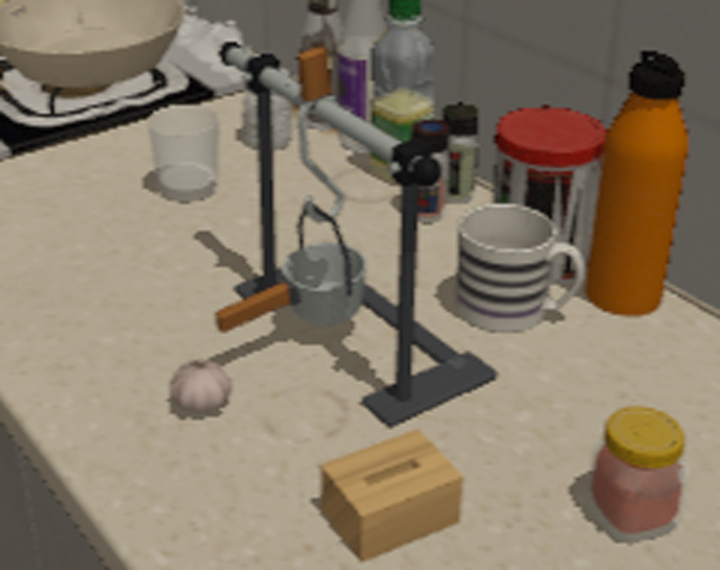

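View pics/z_top.png

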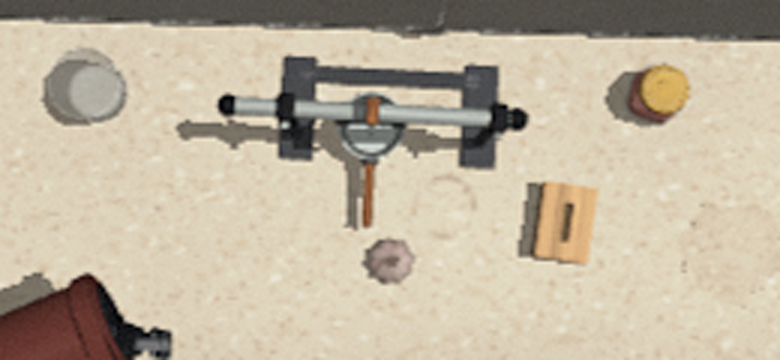

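The pail hangs from the hook with the tab over the groove (373,108 in the top crop). The jar and tumbler are unchanged, and the few changed pixels at the garlic are at the new shadow edge. I'll let it settle for a second and compare frames.

Request:
{"name": "play_rows", "arguments": {"targets": [{"tx":0,"ty":0,"tz":0,"rx":0,"ry":0,"rz":0,"hand":4},{"tx":0,"ty":0,"tz":0,"rx":0,"ry":0,"rz":0,"hand":4},{"tx":0,"ty":0,"tz":0,"rx":0,"ry":0,"rz":0,"hand":4},{"tx":0,"ty":0,"tz":0,"rx":0,"ry":0,"rz":0,"hand":4},{"tx":0,"ty":0,"tz":0,"rx":0,"ry":0,"rz":0,"hand":4},{"tx":0,"ty":0,"tz":0,"rx":0,"ry":0,"rz":0,"hand":4},{"tx":0,"ty":0,"tz":0,"rx":0,"ry":0,"rz":0,"hand":4},{"tx":0,"ty":0,"tz":0,"rx":0,"ry":0,"rz":0,"hand":4}]}}

```text
t: 24.08
eef_pos: [0.3715, 0.2498, 0.2571]
ee_rot: [-1.571, 0.019, -0.02]
wrist_force: [-0.5, 0.2, -0.2]
width: 0.466
```

```bash
python3 - <<'E'
from h import *
from station import cams,workorder
a=load("f_z.npz")["pixels"];b=cams.grab_frame("side")["pixels"]
d=cv2.absdiff(a,b).max(2)[140:330,270:460];n=int((d>40).sum());print("moved px",n)
if n<15: print(workorder.close_job())
E
```

```text
moved px 12
the job is handed in; nothing more can be done
None
```

I took the S-hook out of its block, hung it on the rail and slid it along with about 5–6 N until it dropped into the groove, then let go. I then picked up the pail by its handle and hung it by its bail in the hook's lower curl. The job was handed in at about 24 s of the 72 s allowed.

- **Groove:** the hook dropped at y ≈ 0.008 m, where the cameras had shown the groove. It touched the groove floor 4.0 mm lower than it had sat on the full rail, which matches the groove's depth.
- **Pail:** when I lowered the bail into the curl, the weight moved from the gripper to the hook, and the last pictures show it still hanging there.
- **Tumbler, jar and garlic:** in the side camera the tumbler and jar look unchanged. About 25 pixels differ at the garlic, which I put down to the pail's new shadow; I did not measure the garlic's position again.
- **Stillness:** the arm was clear of everything, and a picture taken about 1 s later differed by only 12 pixels around the hanging pail and the rack.
- **Disagreements:** the hook leaned about 3.5° in its block. Empty, it hung about 8° off plumb in the groove. Some side-camera points on the hook's shank read 3–6 mm off, so I guided the bail using the hook and bail measured in the same picture.

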